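Ready the glue hob for the next carton run

ROBOT

A 6-joint arm with a two-finger parallel gripper is mounted at the origin on the work surface. World frame = base frame: x ahead of the robot, y to its left, z up, the work surface at z = 0. Lengths are in mm, angles in rad, forces in N, time in s.
With the tool pointing down it reaches from about 275 to 825 mm from the base axis. Payload 4.9 kg.
Tool frame: the origin (TCP) lies between the finger pads; the fingertips stand r.tips_ahead ahead of it and the grasp point (between the pads) lies 8 mm behind it (r.tips_ahead is the distance from the TCP to the fingertips, in mm); z points along the fingers, y is the direction in which the jaws open and shut (so a half turn about z gives the same grasp; the last joint's range is limited). The gripper opens to 85 mm and grips with 20 to 120 N. Pads are 22 mm wide; open, the fingers measure 114 mm over their backs; the gripper's body (76 mm by 85 mm) begins 54 mm behind the grasp point. The pads swing forward as they close: fully open they stand 13 mm farther back than shut.
Start: joints at [-1.33, 0.326, -0.193, 1.052, 0, 1.437], TCP at [201.36, -511.832, 211.781] pointing down, gripper open.
Joint ranges: [-2.65, 2.65], [-0.97, 1.79], [-1.3, 1.35], [-1.93, 2.1], [-1.47, 1.37], [-3.14, 3.14]. Speed limits (rad/s): [2.57, 2.57, 3.14, 3.14, 3.14, 3.14].

INTERFACE

Orientations are given as [roll, pitch, yaw] about the fixed x, y, z axes, in that order (R = Rz(yaw) Ry(pitch) Rx(roll)).
In Python, from station import r gives the robot as it stands.
- The arm moves only by the tool step_arm, never from a script. Its argument "targets" is one flat list of numbers, 5 for each row, row after row: the opening, from 0 (shut) to 1 (fully open), then the shift along the world's x, y, z in m, then the turn about the world's z in rad. A call has 1 to 5 rows; each row is the pose to reach, as a shift and turn from the pose commanded when the call began; what a row does not reach only later rows make up. A row lasts 1/12 s, in which the tool goes at most 41.7 mm and 7.16 degrees, less where a joint would pass 70% of its speed; a pose out of reach is approached as far as the arm can. A call with a gripper value outside its range is refused whole. The fingers move at their own pace and stop on an object; "newtons" is the grip in N (left out, the last holds). Time passes only in rows, so rows that repeat a pose let the fingers close. It gives the time, the measured TCP pose, the force and the opening at its end, in the units of the state.
- r.read_state(): the state, without advancing time (a new reading comes with each control period).
- r.grab_frame(name): name is "scene" or "top"; returns the picture (480x640x3 uint8, red, green, blue); there is no depth.
- r.camera_info(name): a dict with "K" (3x3 intrinsics, pixels), "k1" (the pictures are not rectified: a ray, as slopes to the right and down, at radius r is drawn at 1 + k1 r^2 times it, then the intrinsics apply), "position" and "attitude" of the camera in the world. Camera axes: x right, y up, looking along -z (the intrinsics and any distortion apply to the point x, -y, -z); pixel columns grow to the right and rows downward; lengths in mm; the calibration is good to about 2 mm. A picture is of the moment at which its call begins. camera_info takes no time and is no camera call.
- r.hand_in(): hands the job in, once; it reports no verdict.
Trained networks look in the newest picture that a camera, given by its name, has taken for a name from the list of things; names that differ only in an ending like _2 or _b are one class to them, and where a whole thing is asked for, a point or a joint stands for the part that bears it (a point fixed in the world has none). Each returns a list of dicts, best first, with "confidence" (0 to 1); they miss things now and then, are a little off and sometimes report something else, mostly with a low value. They report only what shows in the picture. A call takes as long as a camera call. They do not tell look-alikes from the thing itself.
- r.regions_of(query, camera): "mask" (480x640 bool, what is visible of it) and "extent" ([left, top, width, height] in pixels, round what is visible of it).
The state is a dict: "t": time; "joint_positions": joint angles; "joint_vel": joint speeds; "effort": joint torques, N m; "eef_pos": TCP position; "orientation": TCP orientation; "wrist_force": force on the tool from outside, world axes, zero at the start; "wrist_torque": the same for the moment, N m; "width": opening from 0.0 (shut) to 1.0 (fully open).
Only numpy, scipy, OpenCV 4.12 (cv2) and the standard library are available. Lean on these libraries where they do the work, as an engineer would, in place of code of your own. Each camera call takes 0.05 s, during which the arm holds its last target.

TASK

Make the glue hob ready for the next run of cartons. First swing the handle of every pan inward, so that it points sideways or to the back over the hob and not towards the front, clear of the other pans and their handles. Then put all the glue blocks into the pan whose colour matches the tag in the white-framed bay of the order strip, dip the dauber's head well below the rim of that pan only, and hang the dauber back upright in its stand, with each pan left standing on a ring mark and nothing else on the bench pushed about.

Things in the scene. Friction and masses are not known exactly. Their poses are not given: they have to be found in the camera images.
- hob: Black warming hob, fixed: 300 (its x) x 570 (its y) x 30 mm high. Origin: centre of its underside, on the bench; x points to the back, away from the robot (front edge at x = -150 mm). Three ring marks (grey circles, 120 mm diameter) in a row on its top: centres at its x = -60 mm and its y = +215 (left), 0 and -215 mm (right).
- pan_blue: Blue glue pan, loose, one per ring: 96 mm outside and 90 mm inside diameter, 68 mm high, floor 4 mm, open on top, 280 to 460 g. Origin: centre of its underside. Handle along its +x: level pale wooden bar 18 mm wide, 14 mm high, 59 to 145 mm from the pan's centre, centred 58 mm above the underside. The pan slides and turns on the hob when led by its handle.
- handle_end_blue (a point): Free end of the blue pan's handle, 145 mm from the pan's centre and 58 mm above its underside.
- pan_red: Red glue pan, loose, one per ring: 96 mm outside and 90 mm inside diameter, 68 mm high, floor 4 mm, open on top, 280 to 460 g. Origin: centre of its underside. Handle along its +x: level pale wooden bar 18 mm wide, 14 mm high, 59 to 145 mm from the pan's centre, centred 58 mm above the underside. The pan slides and turns on the hob when led by its handle.
- handle_end_red (a point): Free end of the red pan's handle, 145 mm from the pan's centre and 58 mm above its underside.
- pan_yellow: Yellow glue pan, loose, one per ring: 96 mm outside and 90 mm inside diameter, 68 mm high, floor 4 mm, open on top, 280 to 460 g. Origin: centre of its underside. Handle along its +x: level pale wooden bar 18 mm wide, 14 mm high, 59 to 145 mm from the pan's centre, centred 58 mm above the underside. The pan slides and turns on the hob when led by its handle.
- handle_end_yellow (a point): Free end of the yellow pan's handle, 145 mm from the pan's centre and 58 mm above its underside.
- block0: Amber hot-melt glue block, loose and rigid, 38 (its x) x 20 (its y) x 16 mm high, rounded edges, 22 g. Origin: centre of its underside. Lies at the start on a flat fixed grey board, 150 x 140 mm and 4 mm high, at the left or right of the hob; two to four blocks are there, absent ones read None from the start.
- block1: Amber hot-melt glue block, loose and rigid, 38 (its x) x 20 (its y) x 16 mm high, rounded edges, 22 g. Origin: centre of its underside. Lies at the start on a flat fixed grey board, 150 x 140 mm and 4 mm high, at the left or right of the hob; two to four blocks are there, absent ones read None from the start.
- block2: Amber hot-melt glue block, loose and rigid, 38 (its x) x 20 (its y) x 16 mm high, rounded edges, 22 g. Origin: centre of its underside. Lies at the start on a flat fixed grey board, 150 x 140 mm and 4 mm high, at the left or right of the hob; two to four blocks are there, absent ones read None from the start.
- block3: Amber hot-melt glue block, loose and rigid, 38 (its x) x 20 (its y) x 16 mm high, rounded edges, 22 g. Origin: centre of its underside. Lies at the start on a flat fixed grey board, 150 x 140 mm and 4 mm high, at the left or right of the hob; two to four blocks are there, absent ones read None from the start.
- stand: Grey dauber stand, fixed, 70 x 70 x 85 mm high with an upright 24 mm through hole in its middle. Origin: centre of its underside; top face 85 mm up.
- dauber: Glue dauber, loose, 70 g, hanging upright in the stand, z up. Origin: on its axis at the underside of its orange collar (36 mm diameter, 6 mm thick), which rests on the stand's top. Above it a square wooden grip, 22 x 22 mm, 6 to 66 mm above the origin, faces square to its x and y; below it a 10 mm steel shaft with a 16 mm head, its lowest 22 mm.
- dauber_tip (a point): Lower end of the dauber head, 75 mm below the dauber's origin on its axis.
- next_bay (a point): Centre of the white-framed bay at one end of the grey order strip (176 x 85 mm, fixed, lying flat at the right of the hob). The colour tag lying in this bay names the pan to load; the tags in the other two bays, 56 and 112 mm from it, are for later.
- tag_blue: Blue tag, fixed, 46 x 56 x 4 mm, lying in one of the three bays of the order strip. Origin: centre of its underside.
- tag_red: Red tag, fixed, 46 x 56 x 4 mm, lying in one of the three bays of the order strip. Origin: centre of its underside.
- tag_yellow: Yellow tag, fixed, 46 x 56 x 4 mm, lying in one of the three bays of the order strip. Origin: centre of its underside.
- tape_roll: Yellow roll of tape lying flat, 100 mm diameter, 48 mm high, loose, not part of the job. Origin: centre of its underside.
- carton_small: Small cardboard carton 70 x 100 x 70 mm high, loose, not part of the job. Origin: centre of its underside.
- carton_flat: Flat cardboard carton 120 x 90 x 50 mm high, loose, not part of the job. Origin: centre of its underside.
- jar: Glass jar, 64 mm diameter, 90 mm high, loose, not part of the job. Origin: centre of its underside.
- mug: White mug, 80 mm diameter, 90 mm high, loose, not part of the job. Origin: centre of its underside.
- can: Aluminium can, 66 mm diameter, 110 mm high, loose, not part of the job. Origin: centre of its underside.
There are look-alikes about, which are no part of the job. What is meant by the dauber is not blue, green or purple, and is the smaller of those in its own colour.

How it is judged (in metres and radians):
On the way, in this order (a step that is already met when the one before it is completed fails the run):
1. every pan's handle is swung in: its end over the hob, no more than 30 mm nearer the front than the ring centres, at least 15 mm clear of the other pans, handle ends 30 mm apart (x of handle_end_blue in the frame of hob between -0.09 and 0.15 m and y of handle_end_blue in the frame of hob between -0.285 and 0.285 m and horizontal distance between each of handle_end_blue, handle_end_yellow and pan_red above 0.063 m and horizontal distance between each of handle_end_blue, handle_end_red and pan_yellow above 0.063 m and x of handle_end_red in the frame of hob between -0.09 and 0.15 m and y of handle_end_red in the frame of hob between -0.285 and 0.285 m and horizontal distance between each of handle_end_red, handle_end_yellow and pan_blue above 0.063 m and x of handle_end_yellow in the frame of hob between -0.09 and 0.15 m and y of handle_end_yellow in the frame of hob between -0.285 and 0.285 m and horizontal distance between handle_end_blue and handle_end_red above 0.03 m and horizontal distance between each of handle_end_blue, handle_end_red and handle_end_yellow above 0.03 m), for 0.3 s.
2. all glue blocks present lie in the pan of the colour in the white-framed bay (((horizontal distance between tag_blue and next_bay below 0.03 m and horizontal distance between each of block0, block1, block2, block3 and pan_blue below 0.047 m and z of block0 in the frame of pan_blue between 0 and 0.056 m and z of block1 in the frame of pan_blue between 0 and 0.056 m and z of block2 in the frame of pan_blue between 0 and 0.056 m and z of block3 in the frame of pan_blue between 0 and 0.056 m) or (horizontal distance between tag_red and next_bay below 0.03 m and horizontal distance between each of block0, block1, block2, block3 and pan_red below 0.047 m and z of block0 in the frame of pan_red between 0 and 0.056 m and z of block1 in the frame of pan_red between 0 and 0.056 m and z of block2 in the frame of pan_red between 0 and 0.056 m and z of block3 in the frame of pan_red between 0 and 0.056 m) or (horizontal distance between tag_yellow and next_bay below 0.03 m and horizontal distance between each of block0, block1, block2, block3 and pan_yellow below 0.047 m and z of block0 in the frame of pan_yellow between 0 and 0.056 m and z of block1 in the frame of pan_yellow between 0 and 0.056 m and z of block2 in the frame of pan_yellow between 0 and 0.056 m and z of block3 in the frame of pan_yellow between 0 and 0.056 m))), for 0.2 s.
3. the dauber's tip is at least 14 mm below that pan's rim, inside it (((horizontal distance between tag_blue and next_bay below 0.03 m and horizontal distance between dauber_tip and pan_blue below 0.045 m and z of dauber_tip in the frame of pan_blue between 0 and 0.054 m) or (horizontal distance between tag_red and next_bay below 0.03 m and horizontal distance between dauber_tip and pan_red below 0.045 m and z of dauber_tip in the frame of pan_red between 0 and 0.054 m) or (horizontal distance between tag_yellow and next_bay below 0.03 m and horizontal distance between dauber_tip and pan_yellow below 0.045 m and z of dauber_tip in the frame of pan_yellow between 0 and 0.054 m))), for 0.2 s.
At the end, for the whole second after the job is handed in: Handle ends over the hob, at most 30 mm nearer the front than the ring centres, 15 mm clear of other pans, 30 mm apart; pans upright, within 25 mm of a ring centre in hob x and y; all blocks in the called-for pan; dauber upright in its stand, collar within 6 mm of seated; all at rest (all of step 1 and x of pan_blue in the frame of hob between -0.085 and -0.035 m and (y of pan_blue in the frame of hob between -0.24 and -0.19 m or y of pan_blue in the frame of hob between -0.025 and 0.025 m or y of pan_blue in the frame of hob between 0.19 and 0.24 m) and angle between each of pan_blue, pan_red, pan_yellow's own z axis and vertical below 0.1 rad and height (world z) of each of pan_blue, pan_red, pan_yellow below 0.036 m and x of pan_red in the frame of hob between -0.085 and -0.035 m and (y of pan_red in the frame of hob between -0.24 and -0.19 m or y of pan_red in the frame of hob between -0.025 and 0.025 m or y of pan_red in the frame of hob between 0.19 and 0.24 m) and x of pan_yellow in the frame of hob between -0.085 and -0.035 m and (y of pan_yellow in the frame of hob between -0.24 and -0.19 m or y of pan_yellow in the frame of hob between -0.025 and 0.025 m or y of pan_yellow in the frame of hob between 0.19 and 0.24 m) and ((horizontal distance between tag_blue and next_bay below 0.03 m and horizontal distance between each of block0, block1, block2, block3 and pan_blue below 0.047 m and z of block0 in the frame of pan_blue between 0 and 0.056 m and z of block1 in the frame of pan_blue between 0 and 0.056 m and z of block2 in the frame of pan_blue between 0 and 0.056 m and z of block3 in the frame of pan_blue between 0 and 0.056 m) or (horizontal distance between tag_red and next_bay below 0.03 m and horizontal distance between each of block0, block1, block2, block3 and pan_red below 0.047 m and z of block0 in the frame of pan_red between 0 and 0.056 m and z of block1 in the frame of pan_red between 0 and 0.056 m and z of block2 in the frame of pan_red between 0 and 0.056 m and z of block3 in the frame of pan_red between 0 and 0.056 m) or (horizontal distance between tag_yellow and next_bay below 0.03 m and horizontal distance between each of block0, block1, block2, block3 and pan_yellow below 0.047 m and z of block0 in the frame of pan_yellow between 0 and 0.056 m and z of block1 in the frame of pan_yellow between 0 and 0.056 m and z of block2 in the frame of pan_yellow between 0 and 0.056 m and z of block3 in the frame of pan_yellow between 0 and 0.056 m)) and horizontal distance between dauber and stand below 0.012 m and angle between dauber's own z axis and vertical below 0.12 rad and z of dauber in the frame of stand below 0.091 m and linear speed of each of pan_blue, pan_red, pan_yellow, dauber, block0, block1, block2, block3 below 0.02 m/s); the robot touches nothing.
It fails at once if a pan is tipped over or a bystander is shoved more than 30 mm or knocked over (angle between any of pan_blue, pan_red, pan_yellow's own z axis and vertical above 0.5 rad or distance of any of tape_roll, carton_small, carton_flat, jar, mug, can from where it was at the start of the episode above 0.03 m or angle between any of tape_roll, carton_small, carton_flat, jar, mug, can's own z axis and vertical above 0.4 rad).
It fails at once if the dauber is dipped into a pan that the order does not call for ((not (horizontal distance between tag_blue and next_bay below 0.03 m) and horizontal distance between dauber_tip and pan_blue below 0.045 m and z of dauber_tip in the frame of pan_blue between 0 and 0.054 m) or (not (horizontal distance between tag_red and next_bay below 0.03 m) and horizontal distance between dauber_tip and pan_red below 0.045 m and z of dauber_tip in the frame of pan_red between 0 and 0.054 m) or (not (horizontal distance between tag_yellow and next_bay below 0.03 m) and horizontal distance between dauber_tip and pan_yellow below 0.045 m and z of dauber_tip in the frame of pan_yellow between 0 and 0.054 m)).
Of block0, block1, block2, block3 only 2 to 4 are there at a start; the rules pass over those that are not, and their reading is None.
At some moment in a run one of pan_blue, pan_red, pan_yellow, block0, block1, block2, block3 may be knocked a few centimetres aside while the robot is not near it.
It also fails if it takes over 210 s, if anything falls off the work surface, if the arm or the gripper's body presses on something with over 40 N, if the wrist force passes 120 N, or if a joint passes its speed limit or range.

## Working session

There is one attempt and no reset: what is moved stays moved. The work goes in short steps, Python scripts to look and compute and a tool call to move; the robot and the scene stay as the last step left them, time stands still between calls to the robot, and variables do not carry over. Pictures are saved under pics/ and viewed, and the job is handed in when it is done.

Besides the shell and the picture viewer there is one more tool, called after "Emit:" as name(argument=value, ...), one argument or row to a line, values as JSON. step_arm: Moves the arm, as the interface text tells. Its arguments: {"type":"object","properties":{"targets":{"type":"array","items":{"type":"number"}},"newtons":{"type":"number"}},"required":["targets"]}

```bash
ls; mkdir -p pics
python3 - <<'E'
from station import r
import cv2
s=r.read_state(); print({k:s[k] for k in('t','eef_pos','orientation','width')}, r.tips_ahead)
for c in('scene','top'):
    f=r.grab_frame(c); cv2.imwrite(f'pics/{c}0.png',f[:,:,::-1]); print(c,r.camera_info(c))
E
```

```text
pics
{'t': 0.0, 'eef_pos': array([ 201.20689438, -511.18738326,  210.99586318]), 'orientation': array([-3.13983815e+00, -2.23447311e-04,  3.74802343e-01]), 'width': 1.0000317677538577} 11.0
scene {'K': array([[523.22029464,   0.        , 327.27531173],
       [  0.        , 523.22029464, 247.2867249 ],
       [  0.        ,   0.        ,   1.        ]]), 'k1': -0.05957650814773801, 'position': array([1472.85447943, -466.84662652,  801.82892267]), 'attitude': array([0.98489115, 0.00485275, 1.10433206])}
top {'K': array([[520.235745  ,   0.        , 320.07749456],
       [  0.        , 520.235745  , 241.33161641],
       [  0.        ,   0.        ,   1.        ]]), 'k1': 0.01901974389442928, 'position': array([ 241.90803863,   19.9250139 , 1452.64426104]), 'attitude': array([ 0.1714119 ,  0.00578736, -1.56572726])}
```

View pics/scene0.png

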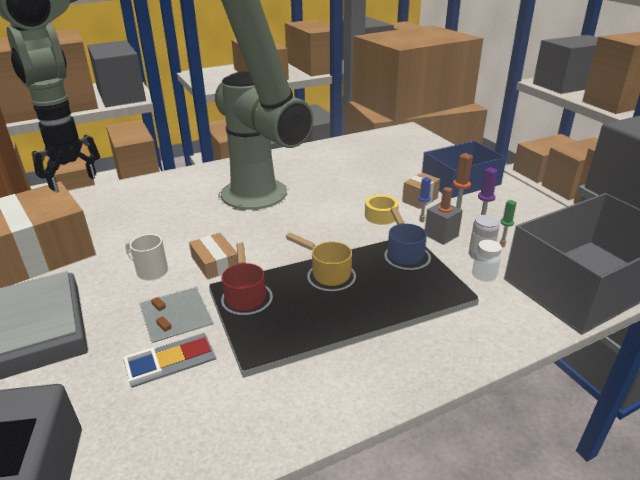

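View pics/top0.png

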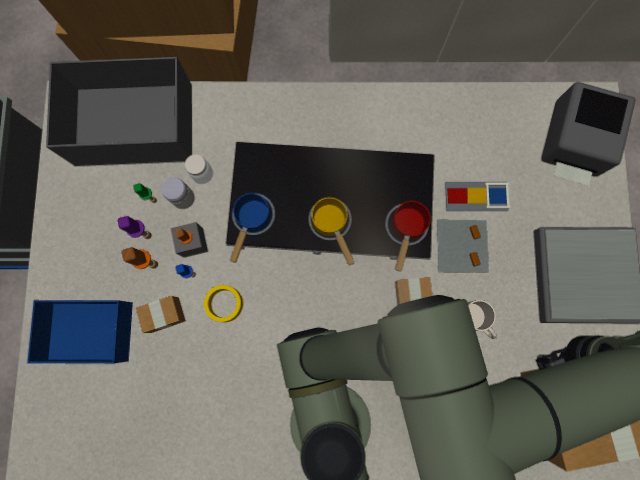

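The white-framed bay holds the blue tag (top ≈ 497,195). There are two blocks, at about (475,231) and (475,259). The handles point to the front, and the small orange dauber is in the stand at (184,237). Next I'll measure.

```bash
cat > h.py <<'E'
from station import r
import numpy as np, cv2
from scipy.spatial.transform import Rotation as Ro
def cam(c):
    i=r.camera_info(c); return np.array(i['K']),i['k1'],np.array(i['position']),Ro.from_euler('xyz',i['attitude']).as_matrix()
def p2w(c,uv,z):
    K,k1,P,R=cam(c); uv=np.atleast_2d(np.asarray(uv,float))
    d=(uv-K[:2,2])/[K[0,0],K[1,1]]; s=d.copy()
    for _ in range(20): s=d/(1+k1*(s**2).sum(1,keepdims=True))
    D=np.c_[s[:,0],-s[:,1],-np.ones(len(s))]@R.T
    return P+D*((z-P[2])/D[:,2:3])
def w2p(c,X):
    K,k1,P,R=cam(c); q=(np.atleast_2d(np.asarray(X,float))-P)@R
    s=np.c_[q[:,0],-q[:,1]]/-q[:,2:3]; s=s*(1+k1*(s**2).sum(1,keepdims=True))
    return s*[K[0,0],K[1,1]]+K[:2,2]
def ctr(m):
    v,u=np.nonzero(m); return np.array([u.mean(),v.mean()])
def crop(f,box,k,name):
    x,y,w,h=box; cv2.imwrite('pics/'+name,cv2.resize(f[y:y+h,x:x+w,::-1],None,fx=k,fy=k,interpolation=cv2.INTER_CUBIC))
E
python3 - <<'E'
from h import *
f=r.grab_frame('top')
crop(f,(110,135,200,150),4,'topL.png'); crop(f,(300,170,220,165),3.6,'topR.png')
for q in ['hob','pan_blue','pan_red','pan_yellow','block0','stand','dauber','tape_roll','carton_small','carton_flat','jar','mug','can']:
    for d in r.regions_of(q,'top')[:4]:
        c=ctr(d['mask']); print(q,round(d['confidence'],2),np.round(c,1),d['extent'],int(d['mask'].sum()),np.round(p2w('top',c,0)[0],0))
E
```

```text
hob 0.63 [331.7 196.5] [224.5, 141.6, 212.8, 118.7] 17731 [624.  -3.   0.]
hob 0.42 [477.4 196.5] [446.4, 181.7, 60.7, 28.7] 928 [ 626. -421.    0.]
pan_blue 0.69 [249.6 218.3] [229.1, 193.5, 44.3, 72.2] 1337 [559. 231.   0.]
pan_blue 0.38 [183.1 235.7] [173.7, 228.4, 15.3, 14.4] 194 [508. 419.   0.]
pan_red 0.94 [409.4 225.5] [392.9, 202.7, 37.2, 69.0] 1337 [ 540. -224.    0.]
pan_yellow 0.8 [331.8 221.7] [310.8, 199.8, 42.4, 65.8] 1276 [550.  -4.   0.]
block0 0.64 [474.8 258.8] [472.0, 252.4, 9.7, 11.9] 83 [ 445. -405.    0.]
block0 0.52 [474.6 231.7] [470.3, 222.4, 11.6, 16.7] 102 [ 523. -408.    0.]
stand 0.64 [189.1 240.4] [169.4, 223.0, 40.2, 35.1] 868 [494. 401.   0.]
stand 0.25 [478.8 196.3] [444.3, 180.8, 64.2, 29.6] 1098 [ 626. -425.    0.]
stand 0.24 [332.1 222.4] [313.3, 199.7, 39.6, 65.3] 1371 [548.  -4.   0.]
dauber 0.92 [138.6 258.4] [121.1, 245.5, 35.0, 25.9] 567 [443. 541.   0.]
dauber 0.81 [143.8 192.6] [133.9, 185.1, 21.8, 16.1] 196 [634. 538.   0.]
dauber 0.8 [133.2 227.3] [119.6, 214.4, 36.1, 28.2] 424 [532. 562.   0.]
dauber 0.49 [183.  235.3] [176.9, 228.3, 14.
[... 244 characters left out ...]
 299 [ 628. -419.    0.]
carton_small 0.61 [159.9 314.2] [136.0, 299.8, 49.3, 33.7] 1234 [287. 472.   0.]
carton_flat 0.94 [412.2 289.6] [397.3, 277.6, 35.2, 27.5] 794 [ 358. -228.    0.]
carton_flat 0.67 [409.6 225.9] [392.8, 203.4, 38.1, 65.9] 1334 [ 539. -225.    0.]
jar 0.74 [222.8 303.3] [202.9, 289.1, 40.3, 33.7] 693 [317. 299.   0.]
jar 0.65 [198.2 169. ] [184.9, 156.0, 28.1, 23.0] 602 [705. 385.   0.]
mug 0.66 [482.8 316.7] [468.2, 298.8, 26.1, 40.1] 739 [ 284. -420.    0.]
can 0.87 [177. 193.] [160.6, 177.9, 31.2, 29.6] 670 [633. 442.   0.]
can 0.44 [497.5 195.5] [487.8, 189.2, 15.7, 12.8] 253 [ 629. -478.    0.]
can 0.22 [223.1 302.9] [201.9, 284.0, 41.6, 38.6] 733 [319. 298.   0.]
```

View pics/topL.png

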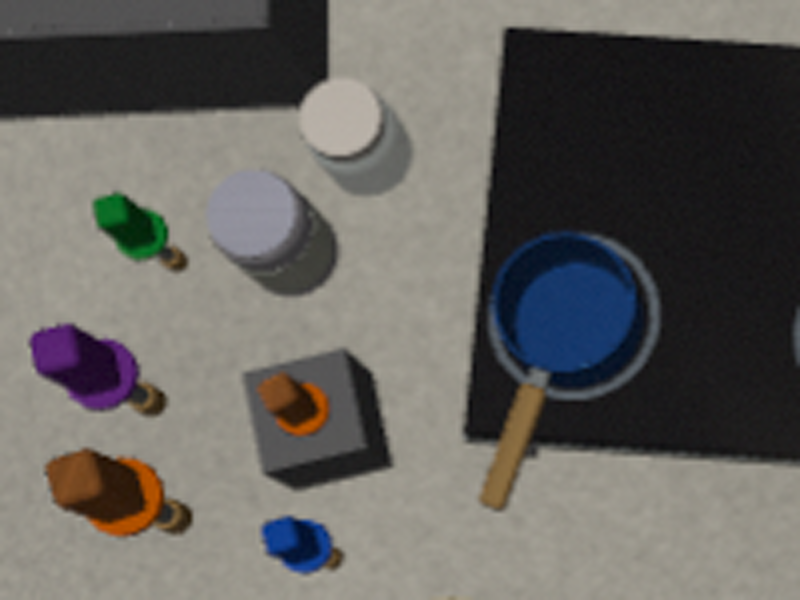

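View pics/topR.png

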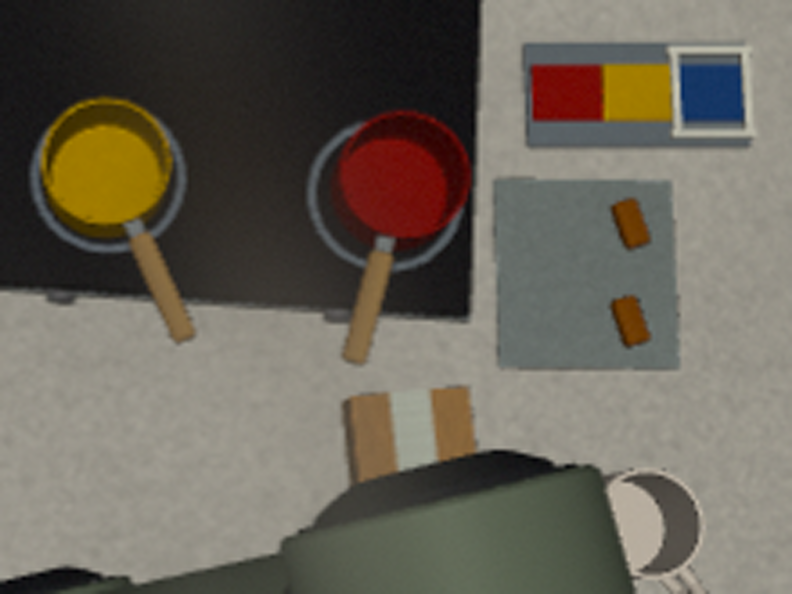

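```bash
cat > fit.py <<'E'
from h import *
def pts(px,z): return p2w('top',px,z)[:,:2]
if __name__=='__main__':
    C=pts([(236.3,142),(227,244.5),(430,258.9),(434,154)],30)  # BL(back-left) FL FR BR
    print(np.round(C,1)); print(np.linalg.norm(C-np.roll(C,-1,0),axis=1))
    o=C.mean(0); xa=(C[0]-C[1]+C[3]-C[2]); ya=(C[0]-C[3]+C[1]-C[2]); th=np.arctan2(xa[1],xa[0]); th2=np.arctan2(-ya[0],ya[1])
    print('hob',o,th,th2)
    t=th2;R=np.array([[np.cos(t),-np.sin(t)],[np.sin(t),np.cos(t)]])
    for y in(215,0,-215): print('ring',y,o+R@[-60,y])
    he=dict(blue=(233.5,260.5),yellow=(350.5,263.4),red=(398.6,269.5))
    rc=dict(blue=(251.5,211.2),yellow=(300+106/3.6,170+167/3.6),red=(300+404/3.6,170+175/3.6))
    for k in he:
        a=pts(he[k],95)[0];b=pts(rc[k],98)[0]; print(k,'end',a,'ctr',b,np.linalg.norm(a-b),'inhob',R.T@(b-o),R.T@(a-o))
    bl=pts([(300+630/3.6,170+223/3.6),(300+630/3.6,170+320/3.6)],20); print('blocks',bl)
    # stand top corners
    S=pts([(110+244/4,135+376/4),(110+346/4,135+350/4),(110+367/4,135+450/4),(110+264/4,135+475/4)],85); print('stand',S,S.mean(0),np.linalg.norm(S-np.roll(S,-1,0),axis=1))
    g=pts([(110+278/4,135+390/4)],151); print('grip top',g)
E
python3 fit.py
```

```text
[[ 776.4  271.3]
 [ 478.2  287.5]
 [ 440.3 -273.5]
 [ 742.1 -294. ]]
[298.70048592 562.313347   302.50692813 566.35489351]
hob [609.24424579  -2.18636311] -0.06122074247055302 -0.06404305399693856
ring 215 [563.1270952  216.21283199]
ring 0 [549.36724912   1.65359393]
ring -215 [ 535.60740305 -212.90564413]
blue end [424.7471785 256.662054 ] ctr [557.28896774 212.50310701] 139.70446840650908 inhob [-65.58873924 210.92424419] [-200.68495143  246.51008326]
yellow end [418.35800541 -51.27793299] ctr [543.91846222   4.3381196 ] 137.32652191593462 inhob [-65.6094243    2.33030378] [-187.35308766  -61.20751215]
red end [ 402.82043582 -177.16565813] ctr [ 538.66498127 -215.68892433] 141.20121304908645 inhob [ -56.77056205 -217.58189151] [-194.80208009 -187.83155379]
blocks [[ 518.25071158 -403.24407005]
 [ 442.27744256 -399.77735154]]
stand [[510.52967282 428.6432668 ]
 [528.59986661 361.1918542 ]
 [460.66712926 344.12449977]
 [443.57330165 411.75760146]] [485.84249258 386.42930556] [69.82997182 70.04392472 69.75984079 69.05274314]
grip top [[488.57361736 386.80807687]]
```

Emit:
step_arm(
  targets=[1,0.0113,0.0165,0,0.1245,1,0.0225,0.0329,0,0.249,1,0.0338,0.0494,0,0.3735,1,0.045,0.0658,0,0.498,1,0.0563,0.0823,0,0.6225],
)

```text
t: 1.22
eef_pos: [258.0, -428.8, 211.8]
orientation: [3.141, 0.0, 1.003]
wrist_force: [0.5, 0.6, 0.2]
width: 1.001
```

Emit:
step_arm(
  targets=[1,0.0113,0.0165,0,0.1245,1,0.0225,0.0329,0,0.249,1,0.0338,0.0494,0,0.3735,1,0.045,0.0658,0,0.498,1,0.0563,0.0823,0,0.6225],
)

```text
t: 1.63
eef_pos: [314.4, -346.4, 211.9]
orientation: [3.141, 0.0, 1.626]
wrist_force: [-0.6, -0.0, 0.0]
width: 1.001
```

Emit:
step_arm(
  targets=[1,0.0113,0.0165,0,0.1245,1,0.0225,0.0329,0,0.249,1,0.0338,0.0494,0,0.3735,1,0.045,0.0658,0,0.498,1,0.0563,0.0823,0,0.6225],
)

```text
t: 2.05
eef_pos: [370.7, -264.1, 211.9]
orientation: [3.142, 0.0, 2.248]
wrist_force: [0.4, 0.2, 1.1]
width: 0.997
```

Emit:
step_arm(
  targets=[1,0.0113,0.0165,0,0.1245,1,0.0225,0.0329,0,0.249,1,0.0338,0.0494,0,0.3735,1,0.045,0.0658,0,0.498,1,0.0563,0.0823,0,0.6225],
)

```text
t: 2.47
eef_pos: [427.1, -181.8, 211.9]
orientation: [-3.141, 0.0, 2.871]
wrist_force: [1.1, 0.0, -0.4]
width: 1.002
```

```bash
cat > ov.py <<'E'
from h import *
import sys
def over(c,pans,name,box=None,k=3,extra=[]):
    f=r.grab_frame(c)[:,:,::-1]; 
    x,y,w,h=box or (0,0,640,480); im=cv2.resize(f[y:y+h,x:x+w],None,fx=k,fy=k,interpolation=cv2.INTER_CUBIC)
    P=lambda X:(((w2p(c,X)-[x,y]+.5)*k).astype(int))
    t=np.linspace(0,2*np.pi,40)
    for cx,cy,a,col in pans:
        for rad,z in((48,98),(48,30)):
            cv2.polylines(im,[P(np.c_[cx+rad*np.cos(t),cy+rad*np.sin(t),0*t+z]).reshape(-1,1,2)],True,col,1)
        u=np.array([np.cos(a),np.sin(a)]);n=np.array([-u[1],u[0]]);o=np.array([cx,cy])
        q=[np.r_[o+59*u+9*n,95],np.r_[o+145*u+9*n,95],np.r_[o+145*u-9*n,95],np.r_[o+59*u-9*n,95]]
        cv2.polylines(im,[P(q).reshape(-1,1,2)],True,col,1)
    for X in extra: cv2.circle(im,tuple(int(v) for v in P(X)[0]),3,(0,255,0),1)
    cv2.imwrite('pics/'+name,im)
E
python3 - <<'E'
from ov import *
d=np.deg2rad
pans=[(559,214,d(161.6),(255,255,0)),(546,3.5,d(204),(0,255,0)),(537,-214.5,d(164.2),(255,0,255))]
ex=[(486,386.5,85),(518,-403,20),(442,-400,20)]
over('scene',pans,'s1.png',(130,170,350,210),2.28,ex)
over('top',pans,'t1.png',(160,130,340,190),2.35,ex)
E
```

```text
(no output)
```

View pics/s1.png

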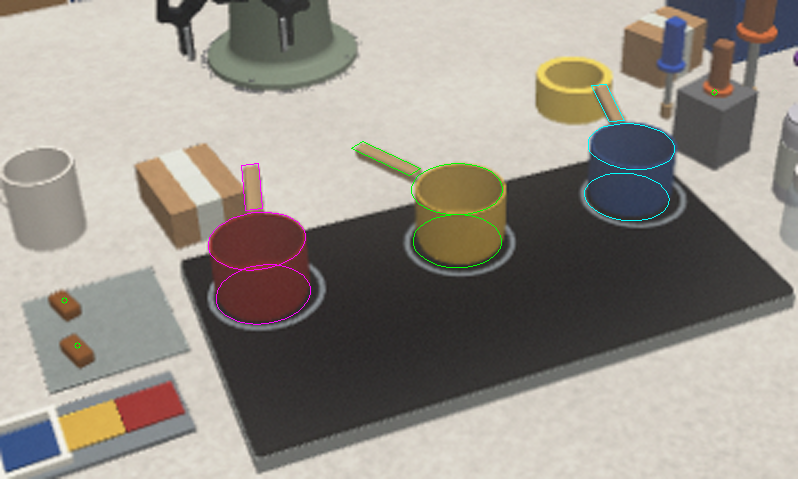

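View pics/t1.png

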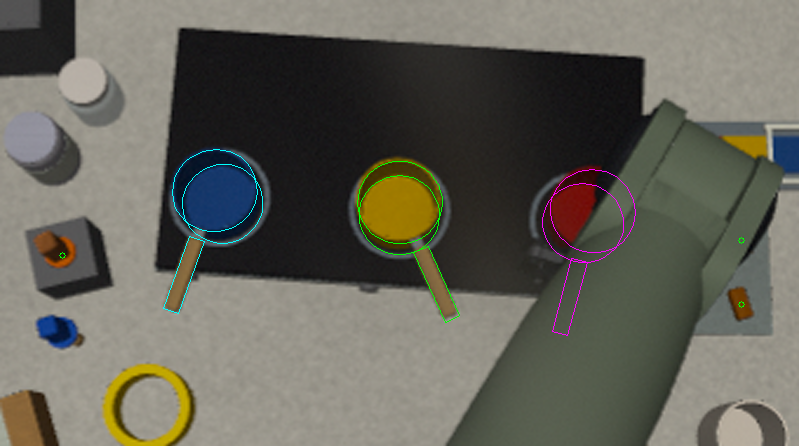

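Emit:
step_arm(
  targets=[0.8,0,-0.0008,-0.03,0,0.7,0,-0.0015,-0.06,0,0.7,0,-0.0015,-0.09,0,0.7,0,-0.0015,-0.115,0,0.7,0,-0.0015,-0.13,0],
  newtons=30,
)

```text
t: 2.98
eef_pos: [424.7, -183.8, 79.4]
orientation: [3.141, -0.003, 2.862]
wrist_force: [-1.2, -0.2, 0.1]
width: 0.7
```

Emit:
step_arm(
  targets=[0.4,0,0,0,0,0,0,0,0,0,0,0,0,0,0,0,0,0,0,0,0,0,0,0,0],
)

```text
t: 3.4
eef_pos: [427.5, -184.9, 83.1]
orientation: [-3.141, 0.002, 2.864]
wrist_force: [0.4, 0.7, -0.5]
width: 0.005
```

Emit:
step_arm(
  targets=[0,0,0,0,0,0,0,0,0,0,0,0,0,0,0],
)

```text
t: 3.65
eef_pos: [426.8, -184.3, 82.2]
orientation: [-3.141, 0.001, 2.865]
wrist_force: [-0.2, 0.6, 0.2]
width: -0.0
```

Run:
```python
from ov import *
d=np.deg2rad
pans=[(537,-214.5,d(164.2),(255,0,255))]
s=r.read_state(); e=s['eef_pos']
over('scene',pans,'s2.png',(170,150,200,150),4,[e])
f=r.grab_frame('scene'); crop(f,(170,150,200,150),4,'s2r.png')
```

```text
(no output)
```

View pics/s2.png

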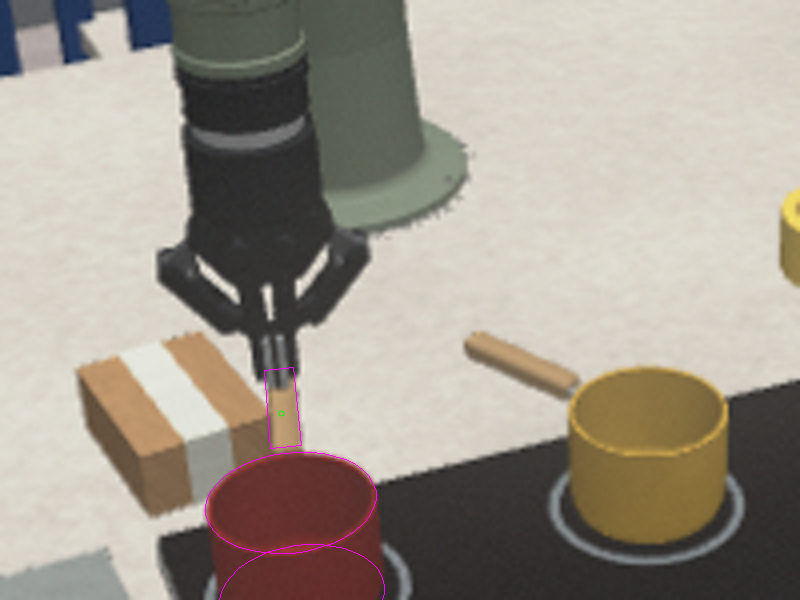

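Run:
```python
from ov import *
for c,b in(('scene',(170,150)),('top',(300,170))):
  for X in [(427,-184,71),(427,-184,96),(427,-184,110),(400,-177,71),(400,-177,90),(395,-175,140)]: print(c,X,(w2p(c,X)[0]-b)*4)
f=r.grab_frame('top'); crop(f,(320,180,200,150),4,'t2.png')
print(r.read_state())
```

```text
scene (427, -184, 71) [281.93448339 426.33959365]
scene (427, -184, 96) [277.97890918 392.61236463]
scene (427, -184, 110) [275.73114545 373.4045543 ]
scene (400, -177, 71) [278.57347021 401.71977904]
scene (400, -177, 90) [275.6054473  376.40226349]
scene (395, -175, 140) [268.10517471 303.23492008]
top (427, -184, 71) [398.75290987 366.2749898 ]
top (427, -184, 96) [404.2749178  361.24002244]
top (427, -184, 110) [407.45519222 358.34033035]
top (400, -177, 71) [389.0902767  406.43238763]
top (400, -177, 90) [393.15006246 403.15918536]
top (395, -175, 140) [401.39250347 401.9392245 ]
{'t': 3.8, 'joint_positions': array([-5.66529154e-01,  3.10855154e-01, -5.91491231e-01,  6.68366220e-01,
       -1.68046843e-06, -2.89743438e-01]), 'joint_vel': array([-0.00144467,  0.00100199, -0.00120511,  0.00080516, -0.00011664,
        0.00081705]), 'effort': array([-2.98526742e-03, -3.81357658e+01,  2.08617908e+01, -1.00012738e-03,
       -6.15211447e-04,  2.17482584e-04]), 'eef_pos': array([ 426.57822926, -184.11195107,   81.86247175]), 'orientation': array([-3.14156712e+00,  7.97516927e-05,  2.86480694e+00]), 'wrist_force': array([-0.69553427,  0.44957824,  0.18313522]), 'wrist_torque': array([-0.01714821,  0.01782139, -0.05615626]), 'width': 0.0027584739956679634}
```

View pics/s2r.png

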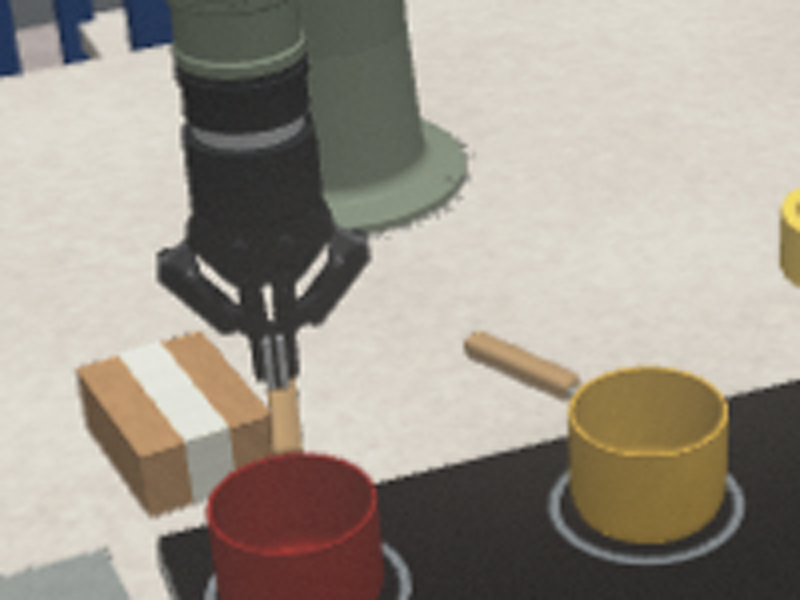

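View pics/t2.png

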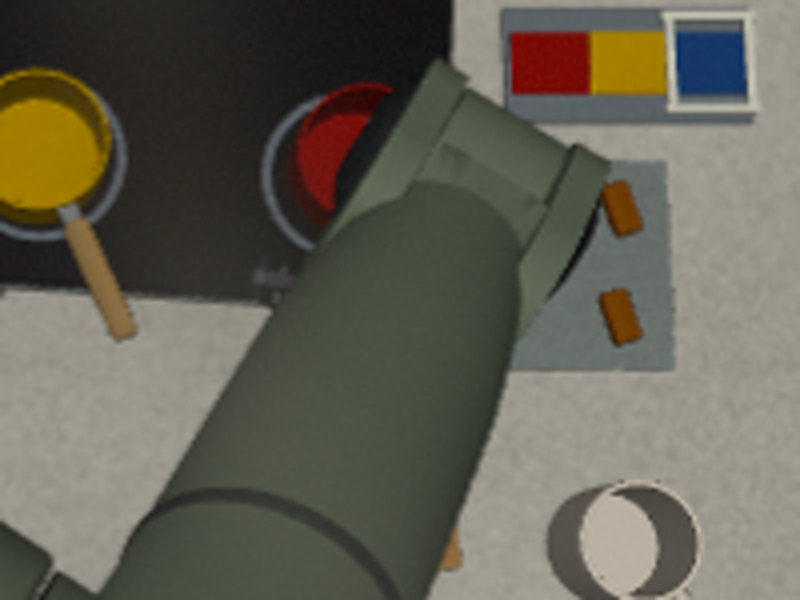

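Run:
```python
from ov import *
j=np.array([np.sin(2.871),-np.cos(2.871)])
for z in (200,214,226,240):
  for s in(-45,45): print(z,s,(w2p('scene',np.r_[np.array([427.1,-181.8])+s*j,z])[0]-[130,170])*2.28)
print(r.camera_info('scene')['position'])
```

```text
200 -45 [197.48188391  97.63165074]
200 45 [285.8662203   88.67538227]
214 -45 [195.82285245  85.6087246 ]
214 45 [284.77586556  76.72018491]
226 -45 [194.38665954  75.18297373]
226 45 [283.83201145  66.35444331]
240 -45 [192.69438953  62.87703026]
240 45 [282.71991846  54.1208469 ]
[1472.85447943 -466.84662652  801.82892267]
```

Emit:
step_arm(
  targets=[0.7,0,0,0.0,0,0.7,0,0,0,0],
)

```text
t: 3.97
eef_pos: [426.6, -184.1, 81.8]
orientation: [3.142, -0.0, 2.865]
wrist_force: [-0.1, 0.1, 0.7]
width: 0.27
```

Run:
```python
from ov import *
f=r.grab_frame('scene'); crop(f,(170,150,200,150),4,'s3.png'); print(r.read_state()['eef_pos'],r.read_state()['width'])
```

```text
[ 426.51864618 -184.09362191   81.72436139] 0.3593855433648761
```

View pics/s3.png

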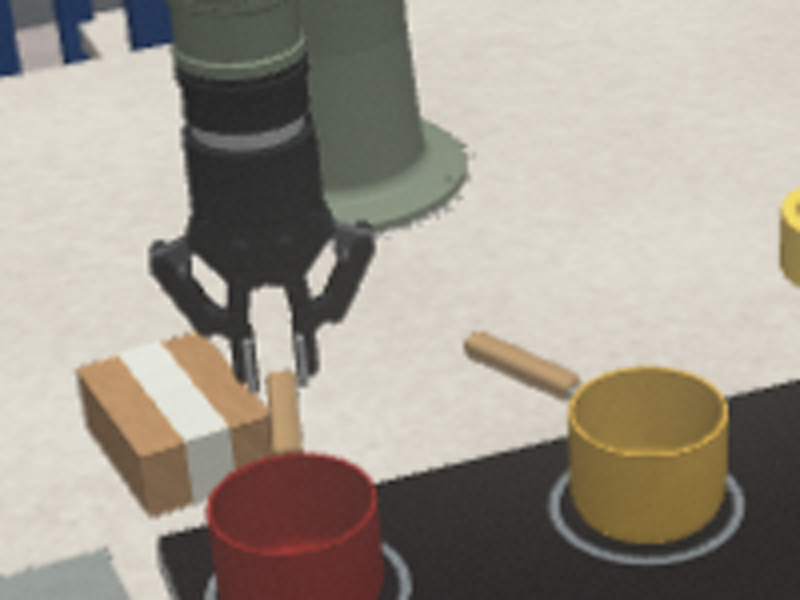

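Emit:
step_arm(
  targets=[0.7,0,0,-0.012,0,0.7,0,0,-0.024,0,0.7,0,0,-0.024,0],
)

```text
t: 4.27
eef_pos: [425.3, -183.4, 56.2]
orientation: [3.141, -0.003, 2.865]
wrist_force: [-1.1, 0.5, 0.4]
width: 0.701
```

Emit:
step_arm(
  targets=[0,0,0,0,0,0,0,0,0,0,0,0,0,0,0,0,0,0,0,0,0,0,0,0,0],
)

```text
t: 4.68
eef_pos: [427.1, -184.2, 58.4]
orientation: [3.142, 0.001, 2.865]
wrist_force: [-0.3, 1.6, 2.3]
width: 0.2
```

Run:
```python
from ov import *
f=r.grab_frame('scene'); crop(f,(170,150,200,150),4,'s4.png'); s=r.read_state();print(s['eef_pos'],s['width'],s['wrist_force'])
```

```text
[ 426.96572018 -184.17961577   58.30843993] 0.20363274073491455 [0.29651954 0.37732914 2.96266878]
```

View pics/s4.png

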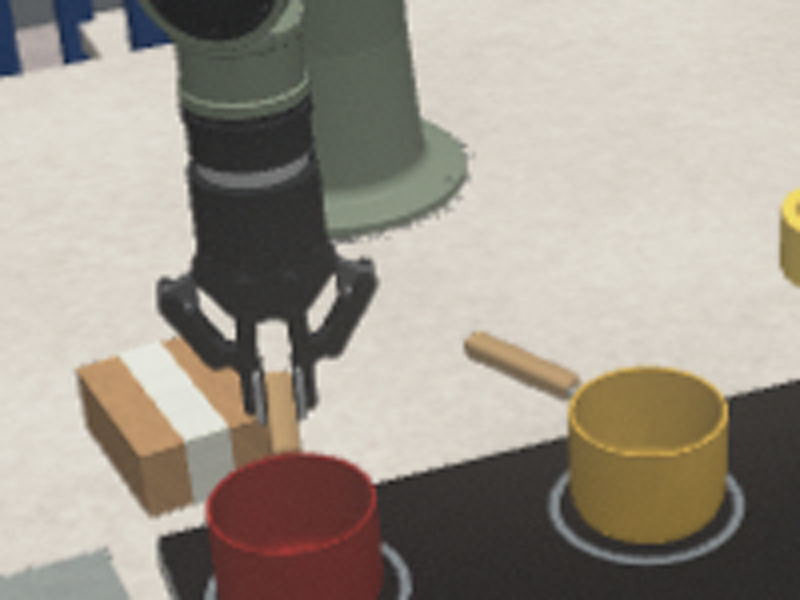

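```bash
cat > arc.py <<'E'
import numpy as np,sys
# cx cy px py total_deg rows
cx,cy,px,py,tot,n,*e=map(float,sys.argv[1:]); n=int(n)
ex,ey=(e+[0,0])[:2]  # extra shift of centre spread over arc
C=np.array([cx,cy]);v=np.array([px,py])-C
def pose(k):
    a=np.deg2rad(tot*k/n); c,s=np.cos(a),np.sin(a); return C+np.array([c*v[0]-s*v[1],s*v[0]+c*v[1]])+np.array([ex,ey])*k/n,a
for b in range(0,n,5):
    p0,a0=pose(b); out=[]
    for k in range(b+1,min(b+5,n)+1):
        p,a=pose(k); out+=['X']+[f'{x:.4f}' for x in (p-p0)/1000]+['0',f'{a-a0:.4f}']
    print(', '.join(out))
print(pose(n))
E
python3 arc.py 537 -214.5 427 -184 -133 22 -1 1
```

```text
X, 0.0038, 0.0115, 0, -0.1055, X, 0.0087, 0.0225, 0, -0.2110, X, 0.0148, 0.0329, 0, -0.3165, X, 0.0220, 0.0426, 0, -0.4221, X, 0.0301, 0.0515, 0, -0.5276
X, 0.0090, 0.0080, 0, -0.1055, X, 0.0188, 0.0150, 0, -0.2110, X, 0.0293, 0.0209, 0, -0.3165, X, 0.0403, 0.0257, 0, -0.4221, X, 0.0518, 0.0292, 0, -0.5276
X, 0.0118, 0.0023, 0, -0.1055, X, 0.0237, 0.0034, 0, -0.2110, X, 0.0357, 0.0033, 0, -0.3165, X, 0.0476, 0.0018, 0, -0.4221, X, 0.0593, -0.0009, 0, -0.5276
X, 0.0113, -0.0039, 0, -0.1055, X, 0.0222, -0.0090, 0, -0.2110, X, 0.0324, -0.0152, 0, -0.3165, X, 0.0419, -0.0225, 0, -0.4221, X, 0.0506, -0.0307, 0, -0.5276
X, 0.0078, -0.0091, 0, -0.1055, X, 0.0146, -0.0190, 0, -0.2110
(array([ 633.32610751, -153.8520428 ]), np.float64(-2.321287905152458))
```

Emit:
step_arm(
  targets=[0,0.0038,0.0115,0,-0.1055,0,0.0087,0.0225,0,-0.211,0,0.0148,0.0329,0,-0.3165,0,0.022,0.0426,0,-0.4221,0,0.0301,0.0515,0,-0.5276],
  newtons=50,
)

```text
t: 5.15
eef_pos: [455.2, -132.9, 58.0]
orientation: [-3.138, -0.0, 2.33]
wrist_force: [-4.6, -1.7, 5.2]
width: 0.196
```

Run:
```python
from ov import *
d=np.deg2rad
over('scene',[(537,-214.5,d(134),(255,0,255))],'s5.png',(170,150,200,150),4); s=r.read_state();print(s['eef_pos'],s['width'],s['wrist_force'],s['wrist_torque'])
```

```text
[ 457.01180684 -131.90540524   58.2147544 ] 0.19684656848990154 [-2.04863071 -1.58714333  3.14629536] [-0.45803828  0.4399439  -0.29899875]
```

View pics/s5.png

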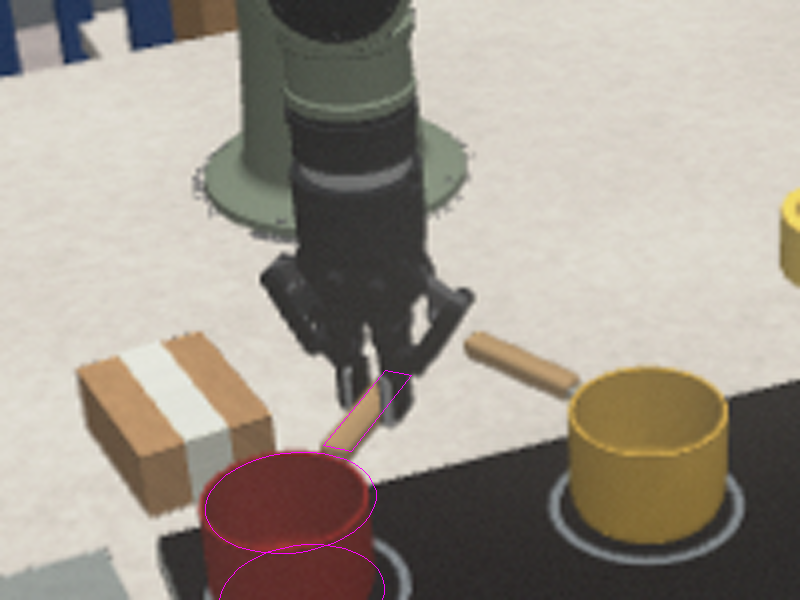

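Emit:
step_arm(
  targets=[0,0.009,0.008,0,-0.1055,0,0.0188,0.015,0,-0.211,0,0.0293,0.0209,0,-0.3165,0,0.0403,0.0257,0,-0.4221,0,0.0518,0.0292,0,-0.5276],
)

```text
t: 5.62
eef_pos: [506.5, -103.0, 57.8]
orientation: [-3.138, -0.001, 1.805]
wrist_force: [-6.1, 0.5, 6.4]
width: 0.195
```

Emit:
step_arm(
  targets=[0,0.0118,0.0023,0,-0.1055,0,0.0237,0.0034,0,-0.211,0,0.0357,0.0033,0,-0.3165,0,0.0476,0.0018,0,-0.4221,0,0.0593,-0.0009,0,-0.5276],
)

```text
t: 6.03
eef_pos: [566.4, -103.1, 57.9]
orientation: [-3.138, -0.001, 1.278]
wrist_force: [-4.8, 4.3, 5.7]
width: 0.191
```

Emit:
step_arm(
  targets=[0,0.0113,-0.0039,0,-0.1055,0,0.0222,-0.009,0,-0.211,0,0.0324,-0.0152,0,-0.3165,0,0.0419,-0.0225,0,-0.4221,0,0.0506,-0.0307,0,-0.5276],
)

```text
t: 6.45
eef_pos: [618.6, -133.7, 58.3]
orientation: [-3.139, -0.002, 0.751]
wrist_force: [-1.4, 5.6, 4.7]
width: 0.194
```

Emit:
step_arm(
  targets=[0,0.0078,-0.0091,0,-0.1055,0,0.0146,-0.019,0,-0.211,0,0.0146,-0.019,0,-0.211],
)

```text
t: 6.7
eef_pos: [634.7, -155.1, 58.4]
orientation: [3.141, -0.002, 0.542]
wrist_force: [1.2, 3.4, 5.5]
width: 0.196
```

Run:
```python
from ov import *
d=np.deg2rad
over('scene',[(536,-213.5,d(31.3),(255,0,255))],'s6.png',(170,150,200,150),4);over('top',[(536,-213.5,d(31.3),(255,0,255))],'t6.png',(320,150,200,150),4); s=r.read_state();print(s['eef_pos'],s['width'],s['wrist_force'],s['wrist_torque'])
```

```text
[ 634.1517435  -154.56806859   58.50589664] 0.19976439504166207 [ 2.34959404 -0.13018577  3.54481575] [ 0.05125686 -0.4879563   0.0205694 ]
```

View pics/s6.png

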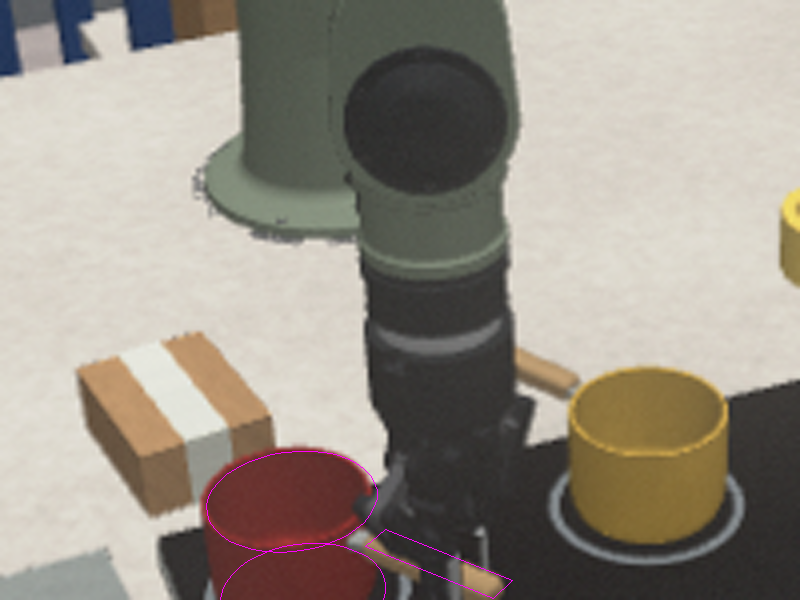

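View pics/t6.png

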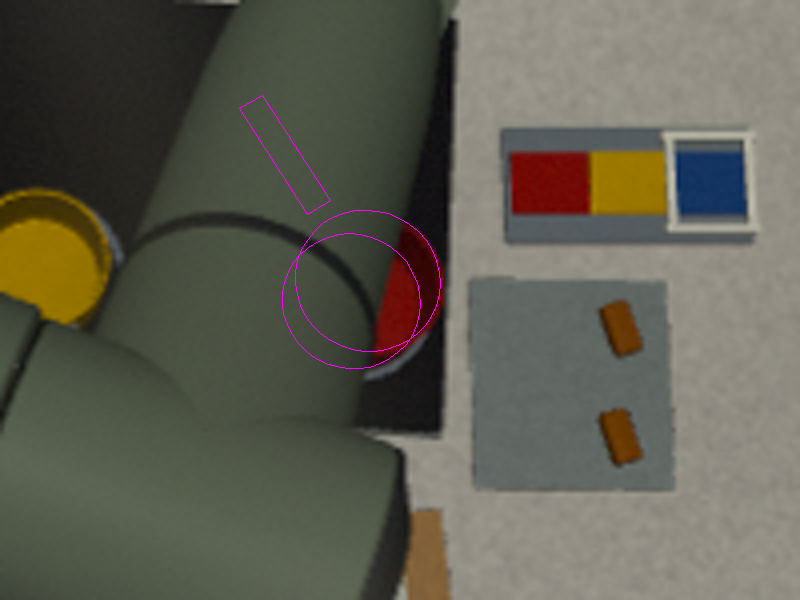

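Emit:
step_arm(
  targets=[0.7,0,0,0,0,0.7,0,0,0,0,0.7,0,0,0,0,0.7,0,0,0.03,0,0.7,0,0,0.07,0],
)

```text
t: 7.22
eef_pos: [628.9, -152.6, 123.8]
orientation: [-3.134, 0.007, 0.544]
wrist_force: [1.5, -0.4, 0.9]
width: 0.699
```

Emit:
step_arm(
  targets=[0.7,-0.02,0.01,0.02,-0.02,0.7,-0.05,0.03,0.03,-0.05,0.7,-0.08,0.05,0.03,-0.08,0.7,-0.11,0.07,0.03,-0.1,0.7,-0.14,0.09,0.03,-0.126],
)

```text
t: 7.63
eef_pos: [490.8, -63.2, 157.6]
orientation: [-3.142, 0.001, 0.417]
wrist_force: [-0.8, -0.6, 0.1]
width: 0.697
```

Emit:
step_arm(
  targets=[0.7,-0.025,0.01,0,0,0.7,-0.053,0.021,0,0,0.7,-0.053,0.021,0,0],
)

```text
t: 7.88
eef_pos: [432.8, -40.3, 156.6]
orientation: [-3.137, 0.006, 0.42]
wrist_force: [-0.2, 0.4, -0.0]
width: 0.7
```

Run:
```python
from ov import *
d=np.deg2rad
P=[(535,-216,d(31.3),(255,0,255)),(546,3.5,d(204),(0,255,0))]
s=r.read_state();print(s['eef_pos'],s['orientation'],s['width'],s['wrist_force'])
over('scene',P,'s7.png',(130,170,350,210),2.28)
over('top',P,'t7.png',(160,130,340,190),2.35)
```

```text
[432.80259388 -40.29377596 156.63617018] [-3.13704727  0.00581367  0.4200698 ] 0.6995135201767418 [-0.15460395  0.35777528 -0.01676146]
```

View pics/s7.png

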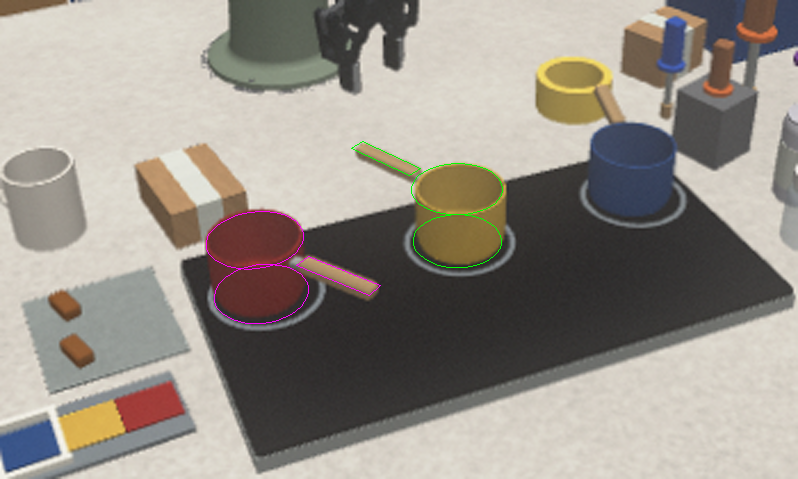

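View pics/t7.png

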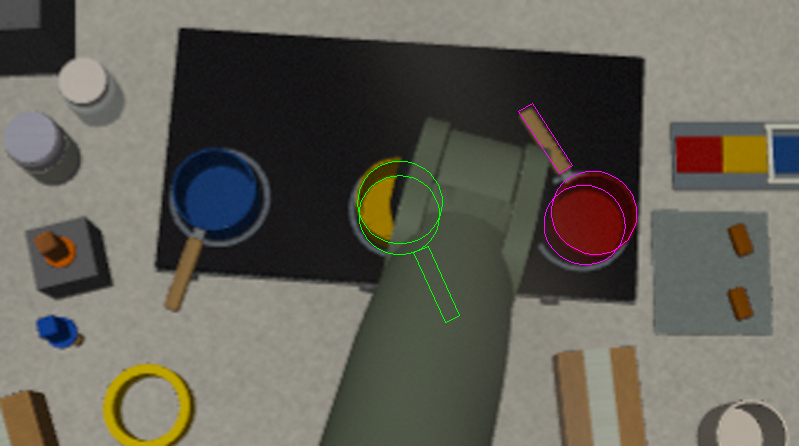

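Emit:
step_arm(
  targets=[0.7,0,0,-0.03,0,0.7,0,0,-0.06,0,0.7,0,0,-0.09,0,0.7,0,0,-0.1,0,0.7,0,0,-0.1,0],
)

```text
t: 8.4
eef_pos: [438.6, -43.0, 55.1]
orientation: [-3.139, 0.004, 0.417]
wrist_force: [-0.2, -1.4, 0.1]
width: 0.703
```

Emit:
step_arm(
  targets=[0,0,0,0,0,0,0,0,0,0,0,0,0,0,0,0,0,0,0,0,0,0,0,0,0],
)

```text
t: 8.82
eef_pos: [441.2, -43.4, 58.8]
orientation: [3.14, -0.002, 0.418]
wrist_force: [-0.3, -0.2, 1.8]
width: 0.196
```

```bash
python3 arc.py 546 3.5 440.5 -43 72 15 2 -1
```

```text
X, 0.0044, -0.0087, 0, 0.0838, X, 0.0095, -0.0171, 0, 0.1676, X, 0.0153, -0.0250, 0, 0.2513, X, 0.0217, -0.0324, 0, 0.3351, X, 0.0287, -0.0392, 0, 0.4189
X, 0.0076, -0.0062, 0, 0.0838, X, 0.0156, -0.0119, 0, 0.1676, X, 0.0241, -0.0168, 0, 0.2513, X, 0.0329, -0.0210, 0, 0.3351, X, 0.0421, -0.0245, 0, 0.4189
X, 0.0094, -0.0027, 0, 0.0838, X, 0.0190, -0.0046, 0, 0.1676, X, 0.0288, -0.0057, 0, 0.2513, X, 0.0386, -0.0060, 0, 0.3351, X, 0.0483, -0.0055, 0, 0.4189
(array([ 559.6228351 , -112.20575271]), np.float64(1.2566370614359172))
```

Emit:
step_arm(
  targets=[0,0.0044,-0.0087,0,0.0838,0,0.0095,-0.0171,0,0.1676,0,0.0153,-0.025,0,0.2513,0,0.0217,-0.0324,0,0.3351,0,0.0287,-0.0392,0,0.4189],
)

```text
t: 9.23
eef_pos: [466.4, -81.4, 58.1]
orientation: [-3.137, 0.001, 0.842]
wrist_force: [-6.5, 1.7, 9.1]
width: 0.193
```

Emit:
step_arm(
  targets=[0,0.0076,-0.0062,0,0.0838,0,0.0156,-0.0119,0,0.1676,0,0.0241,-0.0168,0,0.2513,0,0.0329,-0.021,0,0.3351,0,0.0421,-0.0245,0,0.4189],
)

```text
t: 9.65
eef_pos: [508.6, -106.7, 58.2]
orientation: [-3.138, 0.001, 1.26]
wrist_force: [-7.1, -0.7, 7.5]
width: 0.194
```

Emit:
step_arm(
  targets=[0,0.0094,-0.0027,0,0.0838,0,0.019,-0.0046,0,0.1676,0,0.0288,-0.0057,0,0.2513,0,0.0386,-0.006,0,0.3351,0,0.0483,-0.0055,0,0.4189],
)

```text
t: 10.07
eef_pos: [558.0, -113.4, 58.6]
orientation: [-3.139, 0.002, 1.678]
wrist_force: [-4.7, -3.4, 6.9]
width: 0.196
```

Run:
```python
from ov import *
d=np.deg2rad
P=[(535,-216,d(31.3),(255,0,255)),(548,2.5,d(276.3),(0,255,0))]
over('scene',P,'s8.png',(130,170,350,210),2.28)
s=r.read_state();print(s['eef_pos'],s['orientation'],s['width'],s['wrist_force'])
```

```text
[ 560.20154903 -113.04604577   58.72227176] [-3.14149259e+00  1.68117812e-03  1.68208200e+00] 0.1941814469286414 [-0.93723974 -0.66296189  4.24425577]
```

View pics/s8.png

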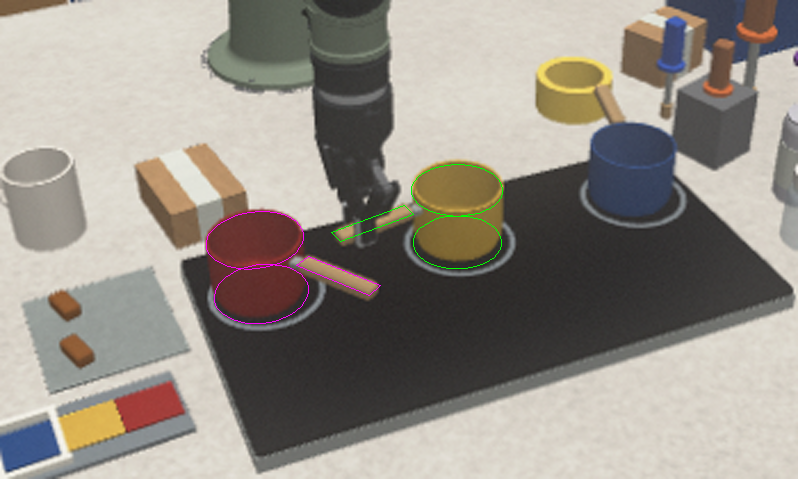

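Emit:
step_arm(
  targets=[0.5,0,0,0,0,0.5,0,0,0,0,0.5,0,0,0.02,0,0.5,0,0,0.06,0,0.5,0,0,0.1,0],
)

```text
t: 10.53
eef_pos: [557.2, -111.5, 157.5]
orientation: [-3.138, -0.002, 1.673]
wrist_force: [1.2, -1.2, 0.6]
width: 0.5
```

Emit:
step_arm(
  targets=[0.7,-0.01,0.03,0,0.114,0.7,-0.02,0.065,0,0.228,0.7,-0.03,0.1,0,0.342,0.7,-0.042,0.14,0,0.456,0.7,-0.055,0.18,0,0.57],
)

```text
t: 10.95
eef_pos: [503.5, 68.6, 158.0]
orientation: [3.141, 0.0, 2.247]
wrist_force: [0.7, 0.6, 0.2]
width: 0.701
```

Emit:
step_arm(
  targets=[0.7,-0.012,0.04,0,0.114,0.7,-0.024,0.08,0,0.228,0.7,-0.036,0.12,0,0.342,0.7,-0.047,0.155,0,0.456,0.7,-0.055,0.183,0,0.571],
)

```text
t: 11.37
eef_pos: [447.5, 252.8, 158.0]
orientation: [3.141, -0.0, 2.822]
wrist_force: [-0.2, 0.1, 0.1]
width: 0.697
```

Emit:
step_arm(
  targets=[0.7,0,0,-0.03,0,0.7,0,0,-0.06,0,0.7,0,0,-0.09,0,0.7,0,0,-0.1,0,0.7,0,0,-0.1,0],
)

```text
t: 11.78
eef_pos: [446.6, 249.4, 55.5]
orientation: [-3.138, -0.004, 2.815]
wrist_force: [0.1, 0.0, 0.6]
width: 0.699
```

Run:
```python
from ov import *
d=np.deg2rad
P=[(535,-216,d(31.3),(255,0,255)),(548,2.5,d(276.3),(0,255,0)),(559,214,d(161.6),(255,255,0))]
over('scene',P,'s9.png',(130,170,350,210),2.28)
s=r.read_state();print(s['eef_pos'],s['orientation'],s['width'],s['wrist_force'])
```

```text
[448.22294705 249.883062    57.30379434] [-3.14011104e+00 -1.91763779e-03  2.81453431e+00] 0.6991645735763884 [-0.48723084  0.54944857  0.60291131]
```

View pics/s9.png

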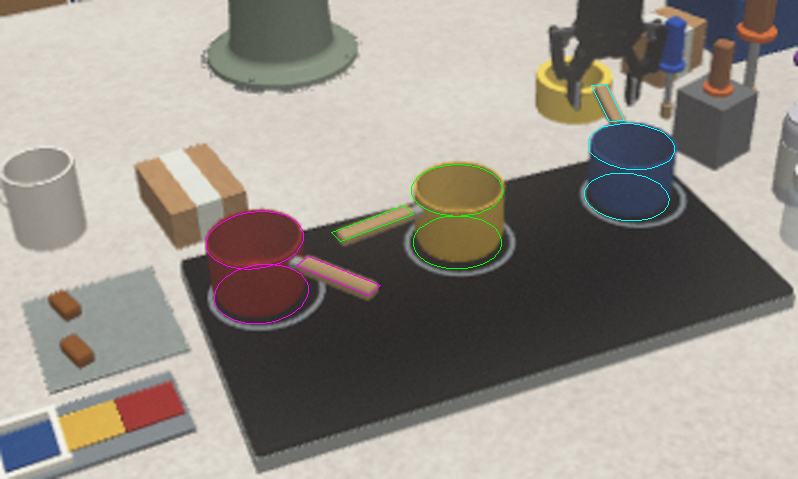

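Emit:
step_arm(
  targets=[0,0,0,0,0,0,0,0,0,0,0,0,0,0,0,0,0,0,0,0,0,0,0,0,0],
)

```text
t: 12.25
eef_pos: [450.4, 251.1, 59.1]
orientation: [3.139, 0.002, 2.815]
wrist_force: [-0.6, 1.5, 4.2]
width: 0.193
```

```bash
python3 arc.py 559 214 449.5 250.2 139.5 24 3 1
```

```text
X, -0.0030, -0.0112, 0, 0.1014, X, -0.0048, -0.0227, 0, 0.2029, X, -0.0054, -0.0344, 0, 0.3043, X, -0.0049, -0.0460, 0, 0.4058, X, -0.0032, -0.0575, 0, 0.5072
X, 0.0029, -0.0113, 0, 0.1014, X, 0.0069, -0.0223, 0, 0.2029, X, 0.0120, -0.0328, 0, 0.3043, X, 0.0182, -0.0428, 0, 0.4058, X, 0.0254, -0.0521, 0, 0.5072
X, 0.0081, -0.0085, 0, 0.1014, X, 0.0170, -0.0162, 0, 0.2029, X, 0.0266, -0.0230, 0, 0.3043, X, 0.0369, -0.0288, 0, 0.4058, X, 0.0477, -0.0335, 0, 0.5072
X, 0.0112, -0.0036, 0, 0.1014, X, 0.0228, -0.0061, 0, 0.2029, X, 0.0345, -0.0074, 0, 0.3043, X, 0.0463, -0.0075, 0, 0.4058, X, 0.0581, -0.0064, 0, 0.5072
X, 0.0116, 0.0022, 0, 0.1014, X, 0.0229, 0.0056, 0, 0.2029, X, 0.0339, 0.0102, 0, 0.3043, X, 0.0443, 0.0157, 0, 0.4058
(array([621.75443388, 116.35874275]), np.float64(2.4347343065320897))
```

Emit:
step_arm(
  targets=[0,-0.003,-0.0112,0,0.1014,0,-0.0048,-0.0227,0,0.2029,0,-0.0054,-0.0344,0,0.3043,0,-0.0049,-0.046,0,0.4058,0,-0.0032,-0.0575,0,0.5072],
)

```text
t: 12.67
eef_pos: [445.5, 194.6, 58.8]
orientation: [3.136, 0.001, -2.953]
wrist_force: [-2.7, 5.9, 6.7]
width: 0.194
```

Emit:
step_arm(
  targets=[0,0.0029,-0.0113,0,0.1014,0,0.0069,-0.0223,0,0.2029,0,0.012,-0.0328,0,0.3043,0,0.0182,-0.0428,0,0.4058,0,0.0254,-0.0521,0,0.5072],
)

```text
t: 13.08
eef_pos: [469.2, 142.0, 58.3]
orientation: [3.136, -0.0, -2.446]
wrist_force: [-8.2, 4.4, 8.3]
width: 0.201
```

Emit:
step_arm(
  targets=[0,0.0081,-0.0085,0,0.1014,0,0.017,-0.0162,0,0.2029,0,0.0266,-0.023,0,0.3043,0,0.0369,-0.0288,0,0.4058,0,0.0477,-0.0335,0,0.5072],
)

```text
t: 13.5
eef_pos: [515.7, 107.7, 57.9]
orientation: [3.135, -0.0, -1.94]
wrist_force: [-8.6, 2.1, 9.2]
width: 0.191
```

Emit:
step_arm(
  targets=[0,0.0112,-0.0036,0,0.1014,0,0.0228,-0.0061,0,0.2029,0,0.0345,-0.0074,0,0.3043,0,0.0463,-0.0075,0,0.4058,0,0.0581,-0.0064,0,0.5072],
)

```text
t: 13.92
eef_pos: [574.1, 100.0, 57.9]
orientation: [3.135, -0.0, -1.433]
wrist_force: [-8.5, -2.6, 7.9]
width: 0.195
```

Emit:
step_arm(
  targets=[0,0.0116,0.0022,0,0.1014,0,0.0229,0.0056,0,0.2029,0,0.0339,0.0102,0,0.3043,0,0.0443,0.0157,0,0.4058,0,0.0443,0.0157,0,0.4058],
)

```text
t: 14.33
eef_pos: [621.4, 116.0, 58.3]
orientation: [3.139, -0.001, -1.029]
wrist_force: [-3.2, -2.9, 7.2]
width: 0.198
```

Emit:
step_arm(
  targets=[0.5,0,0,0,0,0.5,0,0,0,0,0.5,0,0,0.02,0,0.5,0,0,0.06,0,0.5,0,0,0.1,0],
)

```text
t: 14.75
eef_pos: [619.7, 116.3, 157.1]
orientation: [3.138, 0.002, -1.034]
wrist_force: [1.1, -0.1, -0.1]
width: 0.499
```

Run:
```python
from ov import *
d=np.deg2rad
P=[(535,-216,d(31.3),(255,0,255)),(548,2.5,d(276.3),(0,255,0)),(562,215,d(301),(255,255,0))]
over('scene',P,'s10.png',(130,170,350,210),2.28)
over('top',P,'t10.png',(160,130,340,190),2.35)
f=r.grab_frame('top'); hsv=cv2.cvtColor(f,cv2.COLOR_RGB2HSV)
sub=np.zeros(f.shape[:2],bool); sub[215:275,440:490]=1
m=((hsv[:,:,1]>130)&sub).astype(np.uint8)
n,l,st,ce=cv2.connectedComponentsWithStats(m)
for i in range(1,n):
    if st[i,4]<20: continue
    v,u=np.nonzero(l==i); W=p2w('top',np.c_[u,v],18)[:,:2]; c=W.mean(0); e,V=np.linalg.eigh(np.cov((W-c).T)); a=V[:,1]
    print(st[i],ce[i],c,np.degrees(np.arctan2(a[1],a[0])),np.sqrt(12*e))
```

```text
[470 225  10  14  95] [474.65263158 231.69473684] [ 519.35626345 -402.89664745] -162.91401100270352 [20.64874573 35.96813243]
[470 252  10  14  95] [474.50526316 258.74736842] [ 442.95908612 -399.01306386] -163.68894744577406 [20.415361   35.79449646]
```

View pics/s10.png

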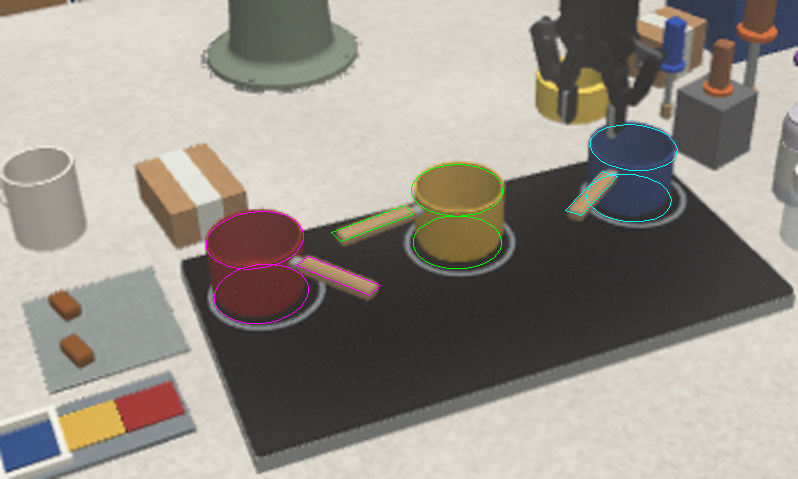

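View pics/t10.png

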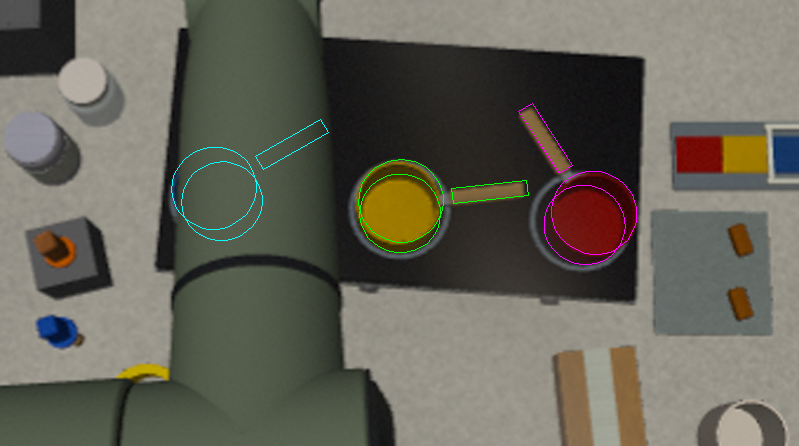

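Emit:
step_arm(
  targets=[0.6,-0.005,-0.03,0,-0.12,0.6,-0.011,-0.064,0,-0.24,0.6,-0.018,-0.1,0,-0.36,0.6,-0.026,-0.138,0,-0.48,0.6,-0.034,-0.176,0,-0.603],
)

```text
t: 15.32
eef_pos: [586.0, -60.6, 156.4]
orientation: [3.14, 0.0, -1.642]
wrist_force: [-0.1, 0.8, -0.5]
width: 0.598
```

Emit:
step_arm(
  targets=[0.6,-0.007,-0.036,0,-0.12,0.6,-0.014,-0.072,0,-0.24,0.6,-0.021,-0.108,0,-0.36,0.6,-0.028,-0.144,0,-0.48,0.6,-0.035,-0.18,0,-0.603],
)

```text
t: 15.73
eef_pos: [551.0, -240.8, 156.4]
orientation: [3.14, -0.0, -2.246]
wrist_force: [1.2, -0.1, 0.6]
width: 0.603
```

Emit:
step_arm(
  targets=[0.6,-0.007,-0.036,0,-0.12,0.6,-0.014,-0.072,0,-0.24,0.6,-0.021,-0.105,0,-0.36,0.6,-0.028,-0.135,0,-0.48,0.6,-0.0335,-0.1635,0,-0.603],
)

```text
t: 16.15
eef_pos: [517.4, -404.4, 156.2]
orientation: [3.14, -0.001, -2.85]
wrist_force: [-0.1, 0.0, 1.1]
width: 0.601
```

Emit:
step_arm(
  targets=[0.6,0,0,-0.04,0,0.6,0,0,-0.08,0,0.6,0,0,-0.11,0,0.6,0,0,-0.13,0,0.6,0,0,-0.13,0],
)

```text
t: 16.57
eef_pos: [514.8, -399.3, 21.0]
orientation: [3.132, -0.006, -2.843]
wrist_force: [0.3, 0.9, -0.5]
width: 0.599
```

Run:
```python
from ov import *
f=r.grab_frame('scene'); crop(f,(110,230,150,112),5.3,'s11.png')
s=r.read_state();print(s['eef_pos'],s['orientation'],s['width'],s['wrist_force'])
j=np.array([np.sin(3.44),-np.cos(3.44)])
for z in (20,30,40,50):
  for q in(-30,30): print(z,q,(w2p('scene',np.r_[s['eef_pos'][:2]+q*j,z])[0]-[110,230])*5.3)
```

```text
[ 516.36205346 -400.65728      23.9937879 ] [ 3.1350217  -0.00366052 -2.84284642] 0.5964873785077733 [0.15570668 0.00690708 0.52119457]
20 -30 [223.61418449 510.73057947]
20 30 [349.14813447 445.68051538]
30 -30 [218.97910732 492.79342259]
30 30 [345.24159394 427.91788309]
40 -30 [214.3038588  474.67859551]
40 30 [341.30223773 409.98482222]
50 -30 [209.58800022 456.38375355]
50 30 [337.3297198  391.87915972]
```

View pics/s11.png

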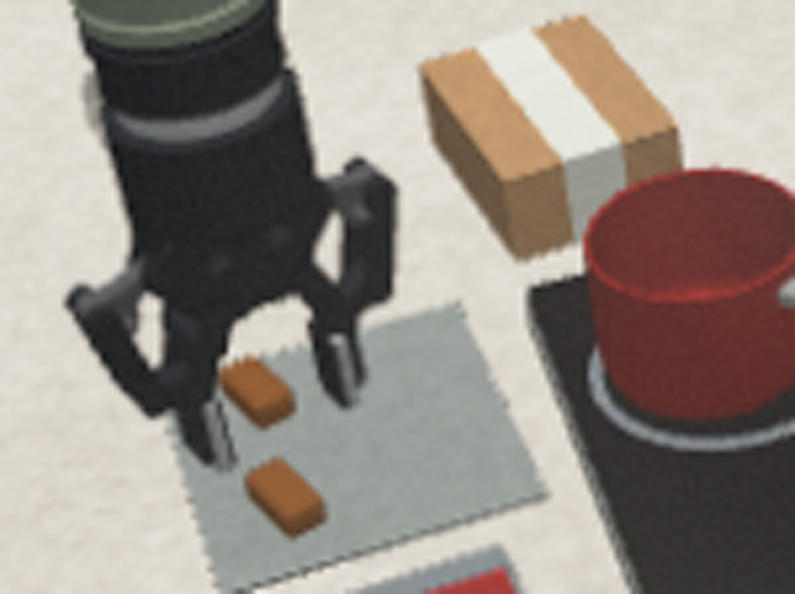

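Emit:
step_arm(
  targets=[0.6,0,0,-0.01,0,0.6,0,0,-0.02,0,0.6,0,0,-0.028,0,0.6,0,0,-0.028,0,0.6,0,0,-0.028,0],
)

```text
t: 17.03
eef_pos: [518.9, -402.8, -0.3]
orientation: [3.141, -0.0, -2.842]
wrist_force: [0.5, 0.2, -0.3]
width: 0.599
```

Run:
```python
from ov import *
f=r.grab_frame('scene'); crop(f,(110,230,150,112),5.3,'s12.png')
s=r.read_state();print(s['eef_pos'],s['orientation'],s['width'],s['wrist_force'])
j=np.array([np.sin(3.44),-np.cos(3.44)])
for z in (4,10,20,30):
  for q in(-30,30): print(z,q,(w2p('scene',np.r_[s['eef_pos'][:2]+q*j,z])[0]-[110,230])*5.3)
```

```text
[ 5.19237502e+02 -4.03094132e+02  1.50419303e-01] [-3.14116667e+00  2.10699226e-04 -2.84233238e+00] 0.5973930172994447 [-0.00216501 -0.39749055 -0.93814386]
4 -30 [226.52757364 545.01344112]
4 30 [351.32302603 479.38464913]
10 -30 [223.76872106 534.43047374]
10 30 [348.99635582 468.89817581]
20 -30 [219.13880669 516.65295076]
20 30 [345.09255238 451.28704189]
30 -30 [214.46873009 498.69938283]
30 30 [341.15592518 433.50696376]
```

View pics/s12.png

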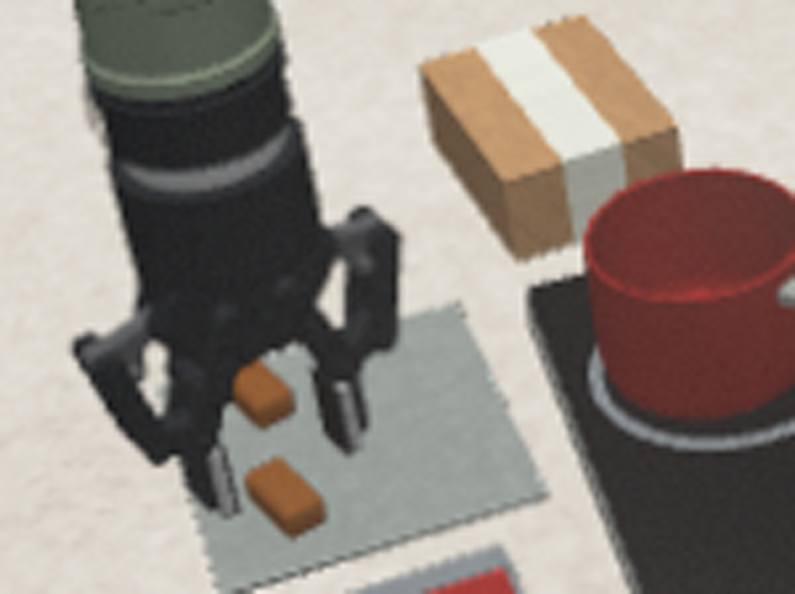

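Emit:
step_arm(
  targets=[0.4,0,0,0,0,0.4,0,0,-0.005,0,0.4,0,0,-0.01,0,0.4,0,0,-0.01,0,0.4,0,0,-0.01,0],
)

```text
t: 17.5
eef_pos: [518.6, -402.6, -10.8]
orientation: [3.141, -0.001, -2.843]
wrist_force: [-0.4, 0.4, 0.0]
width: 0.401
```

Emit:
step_arm(
  targets=[0,0,0,0,0,0,0,0,0,0,0,0,0,0,0,0,0,0,0,0,0,0,0,0,0],
  newtons=30,
)

```text
t: 17.92
eef_pos: [519.1, -403.0, -10.1]
orientation: [-3.141, 0.0, -2.842]
wrist_force: [0.3, -0.8, 0.4]
width: 0.225
```

Run:
```python
from ov import *
f=r.grab_frame('scene'); crop(f,(110,230,150,112),5.3,'s13.png')
s=r.read_state();print(s['eef_pos'],s['width'],s['wrist_force'])
```

```text
[ 519.07016459 -403.03598502  -10.12885191] 0.22476193435261813 [-0.20154     0.27022705 -0.07039219]
```

View pics/s13.png

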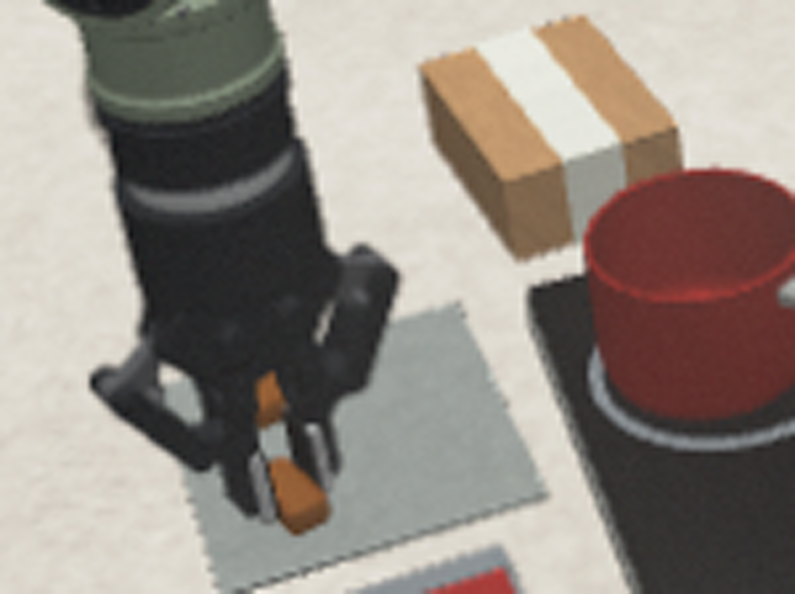

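Emit:
step_arm(
  targets=[0,0,0,0.025,0,0,0,0,0.06,0,0,0,0,0.1,0,0,0,0,0.14,0,0,0,0.02,0.15,0],
)

```text
t: 18.38
eef_pos: [521.9, -388.6, 147.1]
orientation: [-3.13, 0.005, -2.846]
wrist_force: [2.6, -1.0, 1.0]
width: 0.222
```

Emit:
step_arm(
  targets=[0,0.002,0.035,0,0,0,0.004,0.073,0,0,0,0.006,0.112,0,0,0,0.008,0.151,0,0,0,0.01,0.19,0,0],
)

```text
t: 18.8
eef_pos: [528.7, -191.3, 139.9]
orientation: [-3.141, 0.0, -2.843]
wrist_force: [1.3, -0.4, -0.6]
width: 0.223
```

Emit:
step_arm(
  targets=[0,0.002,0.038,0,0,0,0.004,0.076,0,0,0,0.006,0.114,0,0,0,0.008,0.152,0,0,0,0.01,0.19,0,0],
)

```text
t: 19.22
eef_pos: [538.8, -1.2, 140.0]
orientation: [-3.141, 0.0, -2.843]
wrist_force: [1.0, -0.1, -0.8]
width: 0.222
```

Emit:
step_arm(
  targets=[0,0.005,0.038,0,0,0,0.01,0.076,0,0,0,0.014,0.114,0,0,0,0.016,0.145,0,0,0,0.018,0.17,0,0],
)

```text
t: 19.63
eef_pos: [556.8, 169.8, 139.9]
orientation: [3.141, 0.0, -2.841]
wrist_force: [0.5, 0.3, -1.2]
width: 0.221
```

Emit:
step_arm(
  targets=[0,0,0.04,0,0,0,0,0.04,0,0,0,0,0.04,0,0,0,0,0.04,0,0],
)

```text
t: 19.97
eef_pos: [556.7, 207.0, 139.6]
orientation: [-3.141, -0.001, -2.842]
wrist_force: [0.1, -0.7, 0.4]
width: 0.223
```

Run:
```python
from ov import *
s=r.read_state();print(s['eef_pos'],s['width'],s['wrist_force'],s['joint_positions'])
P=[(562,216,np.deg2rad(301),(255,255,0))]
over('scene',P,'s14.png',(330,150,160,120),5)
over('top',P,'t14.png',(160,130,340,190),2.35)
```

```text
[556.69026683 206.98154882 139.60297977] 0.223344764130961 [ 0.08131962 -0.7391128   0.39063498] [ 2.31983599e-01  4.61408700e-01 -1.80112673e-01  9.29762515e-01
 -4.66752523e-04 -6.78426707e-02]
```

View pics/s14.png

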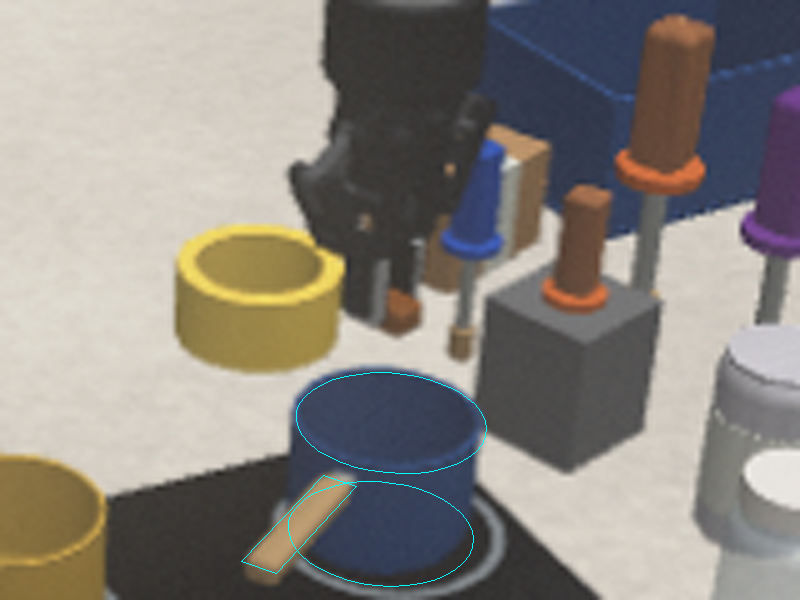

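View pics/t14.png

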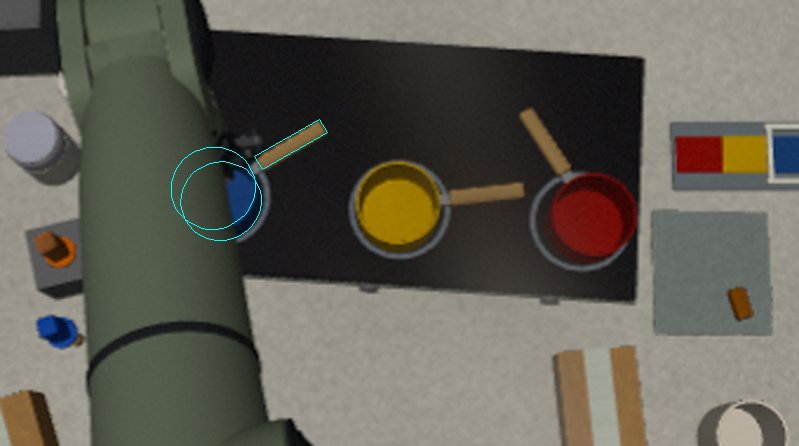

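Run:
```python
from ov import *
for z in (140,150,160,170,180): print(z,p2w('scene',(330+403/5,150+312/5),z)[0])
# block grip s13: visible front end centre ; pad tips midpoint
for px in [(308,512),(300,492)]:
  for z in (4,12,20): print(z,p2w('scene',(110+px[0]/5.3,230+px[1]/5.3),z)[0])
for z in (0,5,10,20): print('tips13',z,p2w('scene',(110+298/5.3,230+495/5.3),z)[0])
```

```text
140 [534.0328606  239.63193056 140.        ]
150 [548.21812187 228.95729044 150.        ]
160 [562.40338315 218.28265032 160.        ]
170 [576.58864442 207.6080102  170.        ]
180 [590.7739057  196.93337008 180.        ]
4 [ 522.9100398  -396.06883679    4.        ]
12 [ 532.43533438 -396.77854071   12.        ]
20 [ 541.96062897 -397.48824464   20.        ]
4 [ 508.55209254 -396.32610166    4.        ]
12 [ 518.22135731 -397.03322594   12.        ]
20 [ 527.89062208 -397.74035021   20.        ]
tips13 0 [ 5.05272231e+02 -3.97185231e+02  1.13686838e-13]
tips13 5 [ 511.30582619 -397.61962152    5.        ]
tips13 10 [ 517.33942152 -398.05401216   10.        ]
tips13 20 [ 529.40661218 -398.92279343   20.        ]
```

Emit:
step_arm(
  targets=[0,0,0,-0.02,0,0,0,0,-0.045,0,0,0,0,-0.07,0,0,0,0,-0.085,0,0,0,0,-0.085,0],
)

```text
t: 20.48
eef_pos: [554.3, 204.8, 51.4]
orientation: [3.141, -0.006, -2.845]
wrist_force: [0.1, -1.3, -0.1]
width: 0.225
```

Run:
```python
from ov import *
s=r.read_state();print(s['eef_pos'],s['width'],s['wrist_force'])
P=[(562,211,np.deg2rad(301),(255,255,0))]
over('scene',P,'s15.png',(330,150,160,120),5)
```

```text
[554.34193232 204.78531971  51.39416936] 0.22474347019342691 [ 0.118734   -1.26033661 -0.06572162]
```

View pics/s15.png

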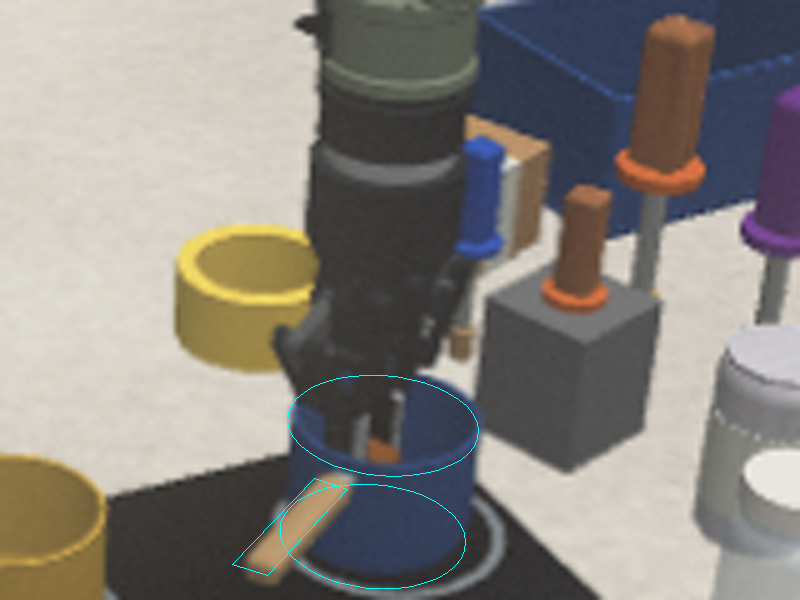

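Emit:
step_arm(
  targets=[0.35,0,0,0,0,0.35,0,0,0,0,0.35,0,0,0,0,0.35,0,0,0.03,0,0.35,0,0,0.07,0],
)

```text
t: 20.95
eef_pos: [554.5, 206.3, 123.2]
orientation: [3.141, -0.006, -2.843]
wrist_force: [0.5, 0.2, -1.2]
width: 0.346
```

Emit:
step_arm(
  targets=[0.6,0,0,0.03,0,0.6,-0.005,-0.02,0.03,0,0.6,-0.01,-0.05,0.03,0,0.6,-0.018,-0.085,0.03,0,0.6,-0.026,-0.124,0.03,0],
)

```text
t: 21.37
eef_pos: [531.5, 82.7, 156.3]
orientation: [-3.141, 0.003, -2.84]
wrist_force: [0.9, -1.5, 0.3]
width: 0.604
```

Emit:
step_arm(
  targets=[0.6,-0.007,-0.038,0,0,0.6,-0.014,-0.076,0,0,0.6,-0.021,-0.114,0,0,0.6,-0.028,-0.152,0,0,0.6,-0.035,-0.19,0,0],
)

```text
t: 21.78
eef_pos: [496.1, -108.9, 156.2]
orientation: [-3.14, 0.002, -2.842]
wrist_force: [0.4, -0.2, -0.0]
width: 0.601
```

Emit:
step_arm(
  targets=[0.6,-0.008,-0.038,0,0,0.6,-0.016,-0.076,0,0,0.6,-0.024,-0.114,0,0,0.6,-0.032,-0.152,0,0,0.6,-0.04,-0.19,0,0],
)

```text
t: 22.2
eef_pos: [455.8, -299.3, 156.2]
orientation: [-3.139, 0.001, -2.843]
wrist_force: [0.7, 0.4, -0.0]
width: 0.602
```

Emit:
step_arm(
  targets=[0.6,-0.003,-0.035,0,0,0.6,-0.006,-0.07,-0.02,0,0.6,-0.009,-0.102,-0.05,0,0.6,-0.009,-0.102,-0.08,0,0.6,-0.009,-0.102,-0.11,0],
)

```text
t: 22.62
eef_pos: [447.3, -402.5, 44.9]
orientation: [-3.138, 0.002, -2.846]
wrist_force: [-0.3, 0.6, -1.1]
width: 0.602
```

Run:
```python
from ov import *
s=r.read_state();print(s['eef_pos'],s['orientation'],s['width'],s['wrist_force'])
f=r.grab_frame('scene'); crop(f,(110,230,150,112),5.3,'s16.png'); 
P=[(559,212,np.deg2rad(300),(255,255,0))]
over('scene',P,'s16b.png',(330,150,160,120),5)
```

```text
[ 447.30725909 -402.46277646   44.92702497] [-3.13772528e+00  1.56781613e-03 -2.84569747e+00] 0.6016874639328946 [-0.29645498  0.63178816 -1.07140126]
```

View pics/s16.png

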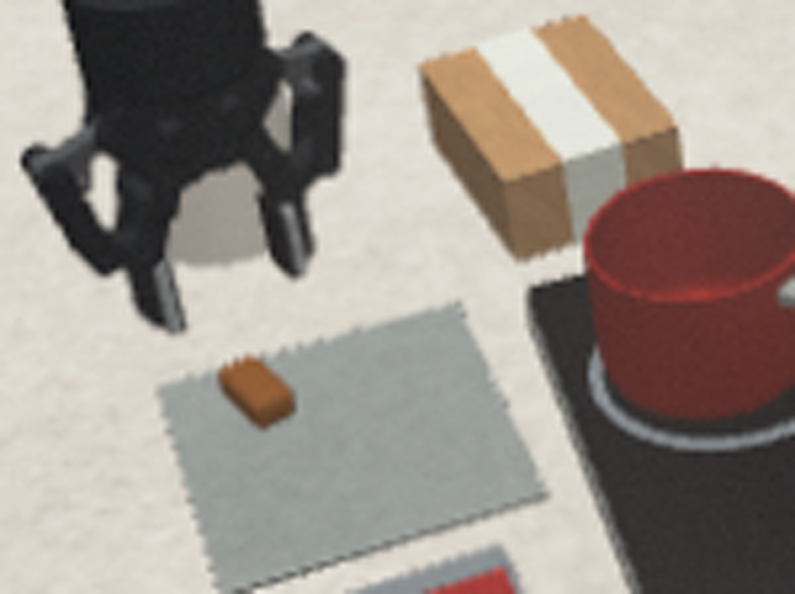

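View pics/s16b.png

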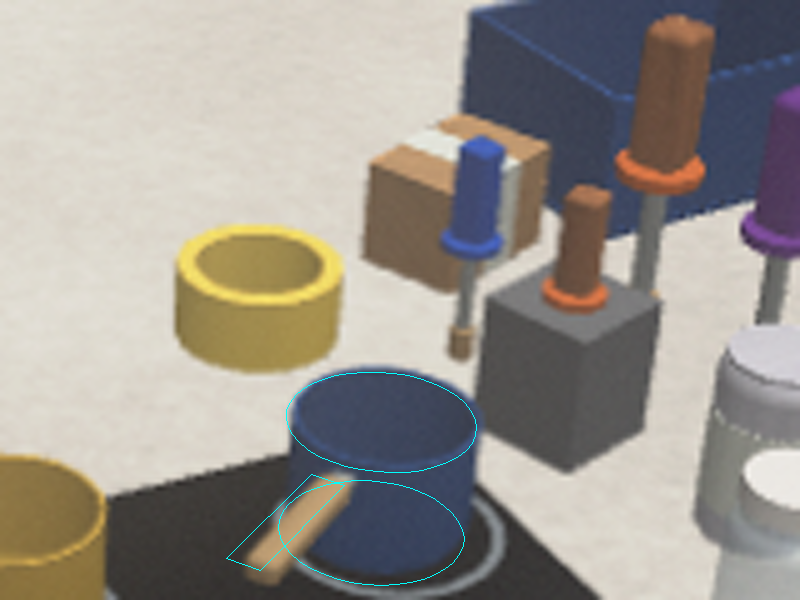

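Emit:
step_arm(
  targets=[0.5,0,0,-0.015,0,0.4,0,0,-0.03,0,0.4,0,0,-0.045,0,0.4,0,0,-0.055,0,0.4,0,0,-0.055,0],
)

```text
t: 23.13
eef_pos: [447.0, -398.4, -10.2]
orientation: [3.141, -0.0, -2.842]
wrist_force: [0.3, 0.8, 0.3]
width: 0.401
```

Emit:
step_arm(
  targets=[0.4,0,0,0,0,0,0,0,0,0,0,0,0,0,0,0,0,0,0,0,0,0,0,0,0],
)

```text
t: 23.55
eef_pos: [448.0, -399.9, -8.5]
orientation: [-3.139, 0.001, -2.842]
wrist_force: [-0.4, -0.3, 5.8]
width: 0.227
```

Run:
```python
from ov import *
s=r.read_state();print(s['eef_pos'],s['orientation'],s['width'],s['wrist_force'])
f=r.grab_frame('scene'); crop(f,(110,230,150,112),5.3,'s17.png'); 
P=[(557,214,np.deg2rad(302),(255,255,0))]
over('top',P,'t17b.png',(190,150,160,120),5)
f=r.grab_frame('top'); crop(f,(190,150,160,120),5,'t17.png')
```

```text
[ 448.03886112 -399.9372932    -8.46316414] [-3.13910625e+00  1.38697407e-03 -2.84235990e+00] 0.22712331477522443 [-0.44513529 -0.29509915  5.81815498]
```

View pics/s17.png

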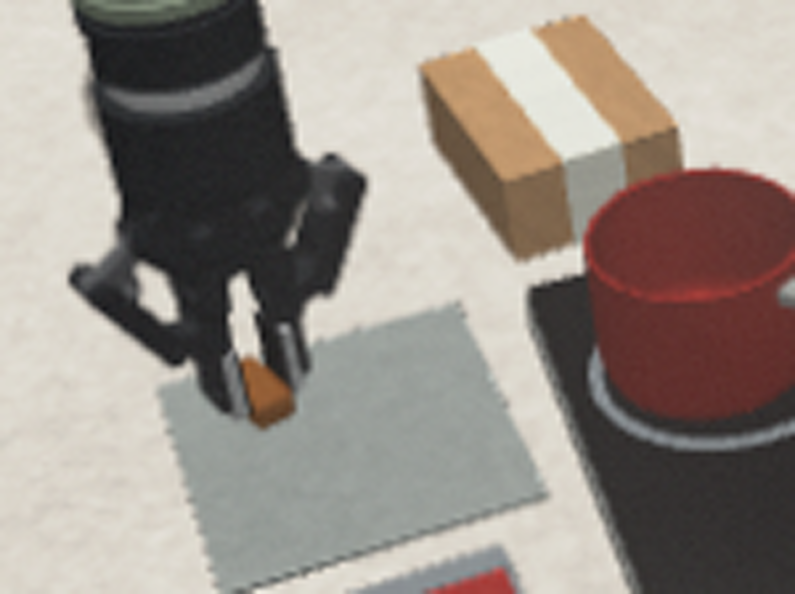

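View pics/t17b.png

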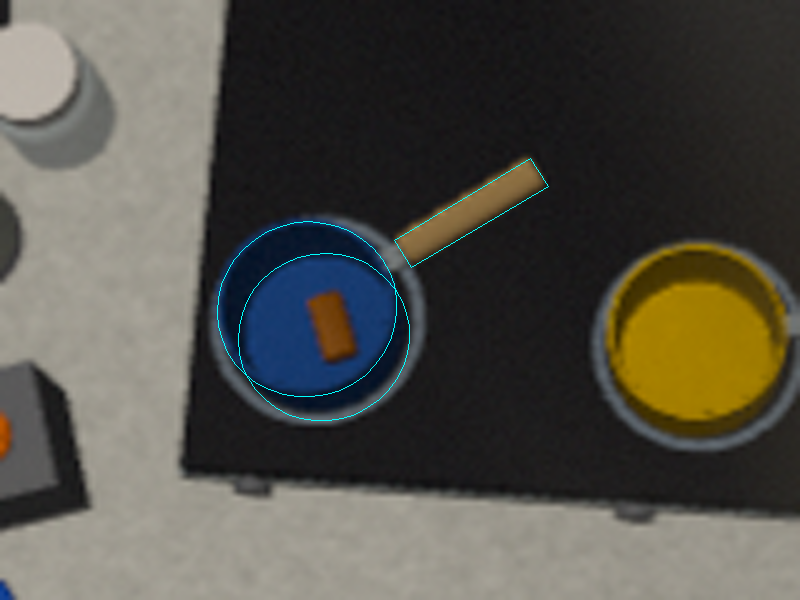

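Emit:
step_arm(
  targets=[0,0,0,0.025,0,0,0,0,0.06,0,0,0,0,0.1,0,0,0,0,0.14,0,0,0.005,0.02,0.15,0],
)

```text
t: 24.12
eef_pos: [454.4, -384.7, 147.3]
orientation: [-3.13, 0.004, -2.846]
wrist_force: [1.4, -0.8, 0.1]
width: 0.223
```

Emit:
step_arm(
  targets=[0,0.006,0.035,0,0,0,0.012,0.073,0,0,0,0.018,0.112,0,0,0,0.025,0.151,0,0,0,0.032,0.19,0,0],
)

```text
t: 24.53
eef_pos: [484.0, -187.4, 140.4]
orientation: [-3.141, 0.001, -2.843]
wrist_force: [1.4, 0.9, -0.7]
width: 0.219
```

Emit:
step_arm(
  targets=[0,0.006,0.038,0,0,0,0.013,0.076,0,0,0,0.019,0.114,0,0,0,0.026,0.152,0,0,0,0.032,0.19,0,0],
)

```text
t: 24.95
eef_pos: [516.3, 2.8, 140.6]
orientation: [-3.141, 0.001, -2.843]
wrist_force: [1.0, -0.3, 0.2]
width: 0.224
```

Emit:
step_arm(
  targets=[0,0.006,0.038,0,0,0,0.012,0.076,0,0,0,0.018,0.114,0,0,0,0.025,0.15,0,0,0,0.03,0.18,0,0],
)

```text
t: 25.37
eef_pos: [546.3, 183.7, 140.5]
orientation: [3.141, 0.001, -2.841]
wrist_force: [0.4, -0.6, -0.3]
width: 0.223
```

Emit:
step_arm(
  targets=[0,0.007,0.04,0,0,0,0.007,0.04,0,0,0,0.007,0.04,0,0,0,0.007,0.04,0,0],
)

```text
t: 25.7
eef_pos: [552.6, 220.9, 139.8]
orientation: [-3.141, -0.0, -2.842]
wrist_force: [-0.4, -1.4, 0.2]
width: 0.22
```

Emit:
step_arm(
  targets=[0,0,0,-0.02,0,0,0,0,-0.045,0,0,0,0,-0.065,0,0,0,0,-0.075,0,0,0,0,-0.075,0],
)

```text
t: 26.12
eef_pos: [551.0, 219.1, 62.6]
orientation: [-3.142, -0.005, -2.845]
wrist_force: [-0.9, -0.7, 0.0]
width: 0.226
```

Run:
```python
from ov import *
s=r.read_state();print(s['eef_pos'],s['width'],s['wrist_force'])
P=[(558,213.5,np.deg2rad(302),(255,255,0))]
over('scene',P,'s18.png',(330,150,160,120),5)
```

```text
[551.03952787 219.07224507  62.61619443] 0.22580890761951172 [-0.85268056 -0.72951524  0.01020206]
```

View pics/s18.png

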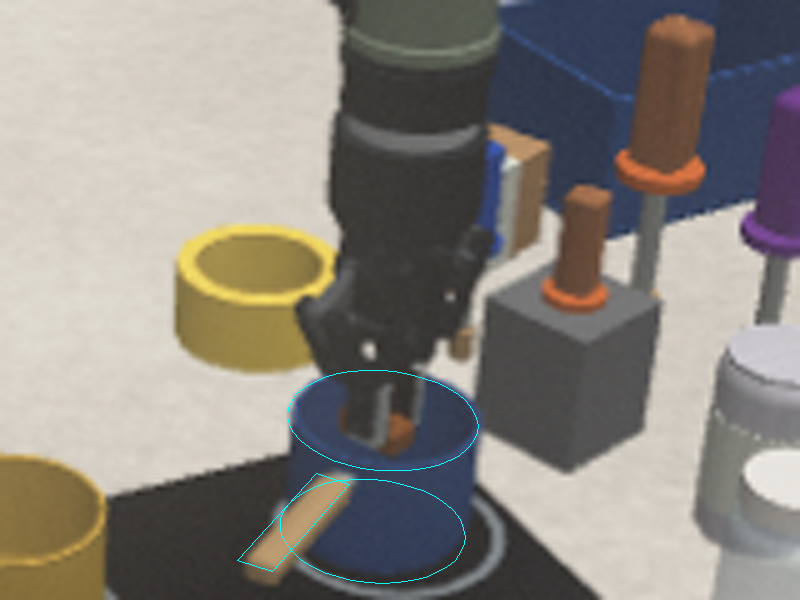

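Emit:
step_arm(
  targets=[0.35,0,0,0,0,0.35,0,0,0,0,0.35,0,0,0,0,0.35,0,0,0.03,0,0.35,0,0,0.07,0],
)

```text
t: 26.58
eef_pos: [550.4, 220.3, 133.0]
orientation: [3.141, -0.006, -2.843]
wrist_force: [1.6, 0.2, -0.4]
width: 0.354
```

Emit:
step_arm(
  targets=[0.5,0,0,0.04,0,0.5,-0.03,-0.02,0.06,0,0.5,-0.06,-0.06,0.06,0,0.5,-0.08,-0.1,0.06,0,0.5,-0.1,-0.14,0.06,0],
)

```text
t: 27.0
eef_pos: [458.8, 93.2, 196.3]
orientation: [-3.141, 0.003, -2.84]
wrist_force: [1.5, -1.3, -0.1]
width: 0.499
```

Run:
```python
from ov import *
s=r.read_state();print(s['eef_pos'],s['width'],s['orientation'])
P=[(558,213.5,np.deg2rad(302),(255,255,0))]
over('top',P,'t19.png',(160,150,160,120),5)
f=r.grab_frame('scene'); crop(f,(400,160,100,75),8,'s19.png')
```

```text
[458.83677082  93.19523787 196.30752864] 0.4988832883236787 [-3.14053061e+00  3.00510805e-03 -2.84010325e+00]
```

View pics/t19.png

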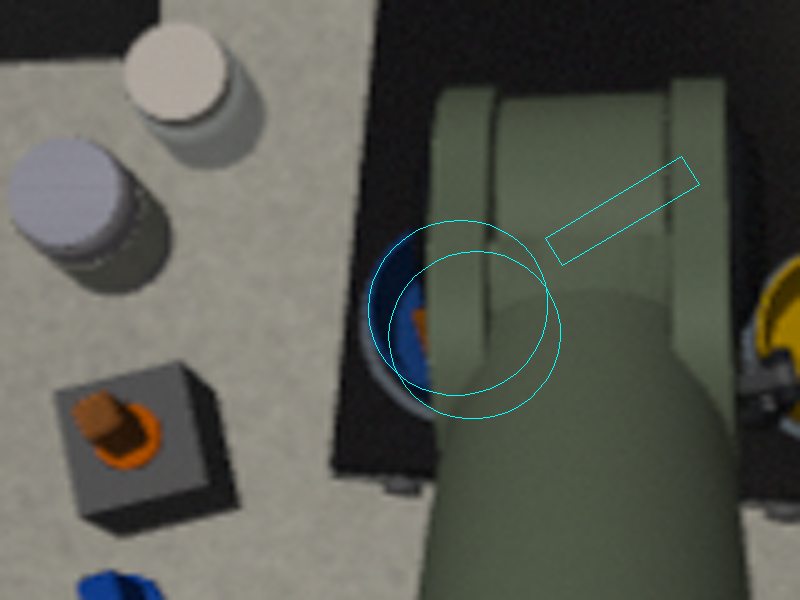

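View pics/s19.png

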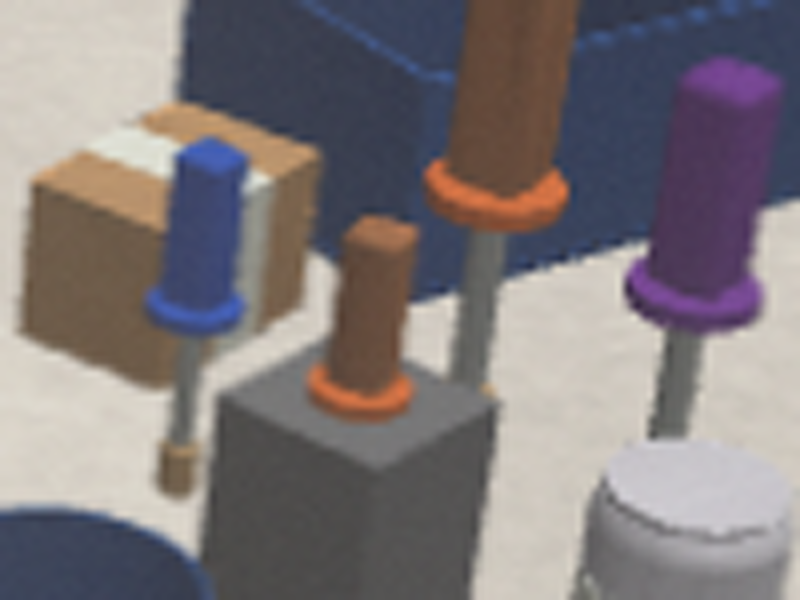

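Run:
```python
from ov import *
f=r.grab_frame('top'); crop(f,(165,218,40,30),20,'t20.png')
print('collar',p2w('top',(160+126/5,150+435/5),91)[0],'grip top',p2w('top',(160+98/5,150+417/5),151)[0])
for z in(91,): print('scene collar',p2w('scene',(400+360/8,160+385/8),z)[0])
print('scene top',p2w('scene',(400+380/8,160+233/8),151)[0])
```

```text
collar [487.82142666 387.94786865  91.        ] grip top [486.24235836 386.43473111 151.        ]
scene collar [488.15292753 390.70296044  91.        ]
scene top [489.62930213 389.25967507 151.        ]
```

View pics/t20.png

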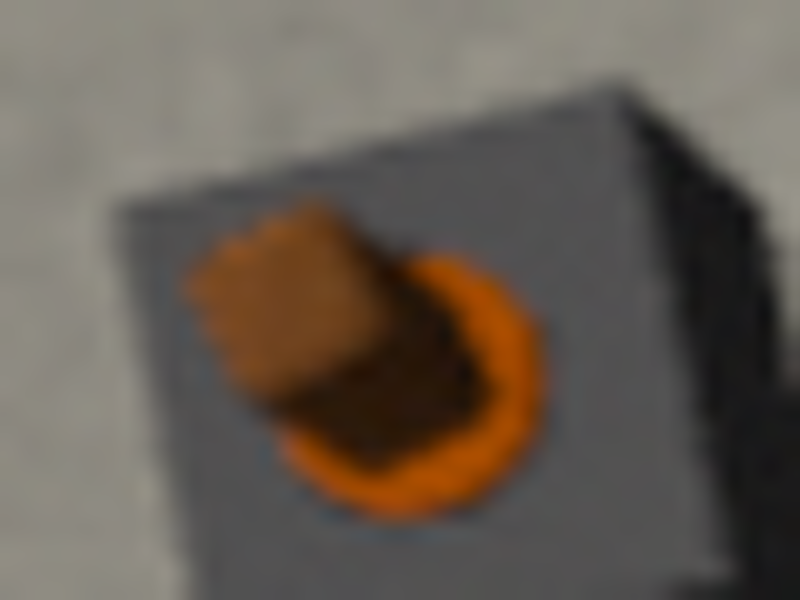

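Emit:
step_arm(
  targets=[0.8,0.005,0.035,0,0.06,0.8,0.01,0.07,0,0.12,0.8,0.015,0.108,0,0.18,0.8,0.02,0.146,0,0.24,0.8,0.025,0.184,0,0.243],
)

```text
t: 27.57
eef_pos: [485.2, 281.0, 195.5]
orientation: [-3.142, 0.002, -2.596]
wrist_force: [0.9, 1.3, 0.2]
width: 0.8
```

Emit:
step_arm(
  targets=[0.8,0.005,0.035,0,0,0.8,0.009,0.07,0,0,0.8,0.011,0.1,0,0,0.8,0.013,0.124,0,0,0.8,0.013,0.124,0,0],
)

```text
t: 27.98
eef_pos: [497.4, 407.9, 194.7]
orientation: [3.14, 0.003, -2.594]
wrist_force: [0.0, -0.7, -0.4]
width: 0.803
```

Emit:
step_arm(
  targets=[0.8,0,0,0,0,0.8,0,0,-0.015,0,0.8,0,0,-0.03,0,0.8,0,0,-0.03,0],
)

```text
t: 28.32
eef_pos: [496.0, 400.3, 162.2]
orientation: [-3.141, -0.004, -2.6]
wrist_force: [-0.1, -0.3, -0.3]
width: 0.801
```

Run:
```python
from ov import *
s=r.read_state();print(s['eef_pos'],s['width'],s['orientation'])
f=r.grab_frame('scene'); crop(f,(380,120,120,90),6.6,'s21.png')
P=[(558,213.5,np.deg2rad(302),(255,255,0))]
over('top',P,'t21.png',(190,150,160,120),5)
```

```text
[495.98283056 400.32143417 162.19448205] 0.8005403124375653 [-3.14128535 -0.00444441 -2.59990521]
```

View pics/s21.png

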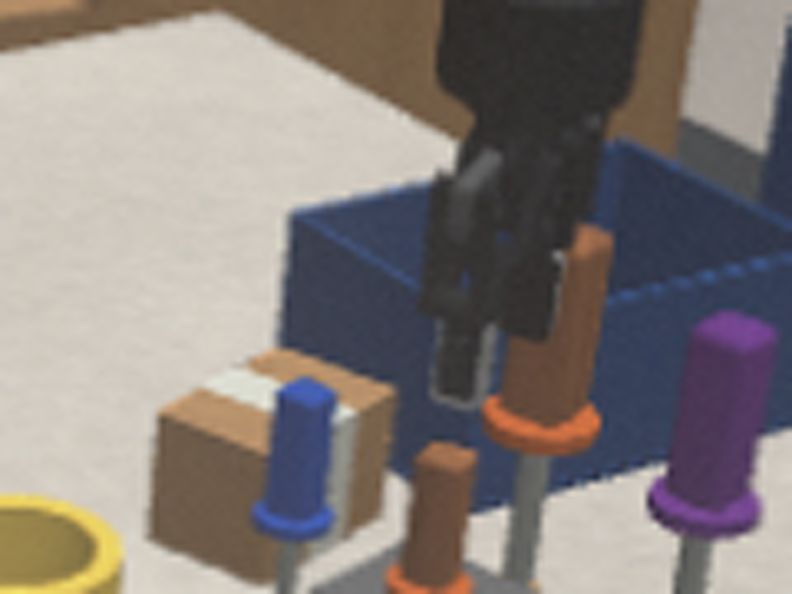

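View pics/t21.png

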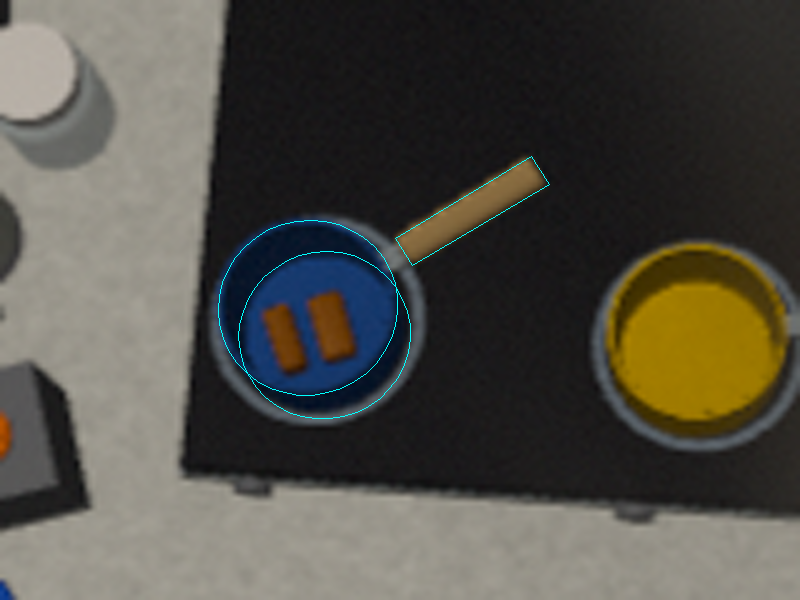

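Emit:
step_arm(
  targets=[0.8,0,0,0,0,0.8,0,0,0,0],
)

```text
t: 28.58
eef_pos: [498.2, 401.9, 166.1]
orientation: [3.142, 0.002, -2.6]
wrist_force: [-0.5, -0.3, -0.9]
width: 0.803
```

Run:
```python
from ov import *
s=r.read_state();e=s['eef_pos'];print(e,s['orientation'])
f=r.grab_frame('scene'); im=cv2.resize(f[120:210,380:500,::-1],None,fx=6.6,fy=6.6,interpolation=cv2.INTER_CUBIC)
psi=s['orientation'][2]; j=np.array([np.sin(psi),-np.cos(psi)])
for z,c in((e[2]-11,(0,255,0)),(e[2]+18,(0,0,255))):
  for q in(-34,34):
    p=(w2p('scene',np.r_[e[:2]+q*j,z])[0]-[380,120])*6.6; cv2.circle(im,tuple(int(v) for v in p),4,c,2)
for z in(91,151):
    p=(w2p('scene',(488,387.5,z))[0]-[380,120])*6.6; cv2.circle(im,tuple(int(v) for v in p),4,(255,255,0),2)
cv2.imwrite('pics/s22.png',im)
```

```text
[498.23144763 401.86319328 166.10686391] [ 3.14154205e+00  1.94017138e-03 -2.59997963e+00]
```

View pics/s22.png

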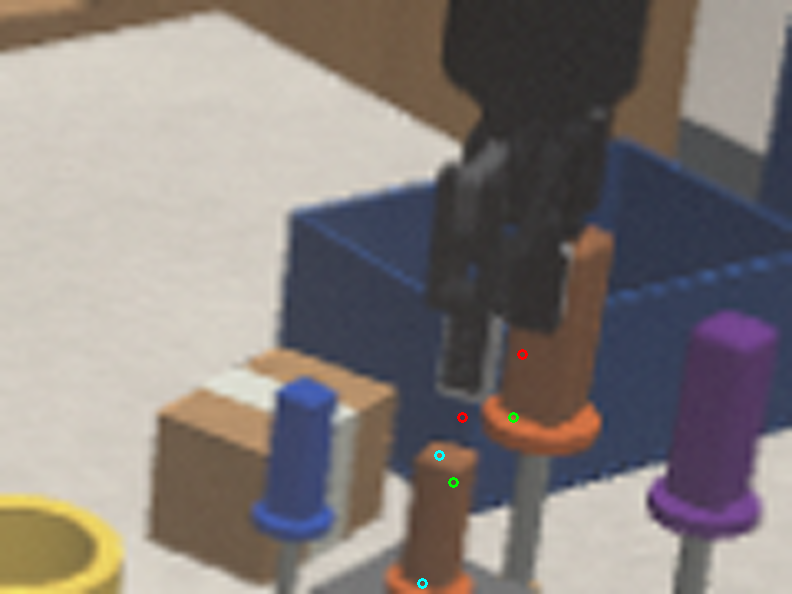

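Emit:
step_arm(
  targets=[0.8,-0.004,-0.007,0,0,0.8,-0.008,-0.013,0,0,0.8,-0.008,-0.013,0,0,0.8,-0.008,-0.013,-0.01,0,0.8,-0.008,-0.013,-0.02,0],
)

```text
t: 29.05
eef_pos: [490.0, 389.0, 144.9]
orientation: [3.142, 0.002, -2.6]
wrist_force: [0.7, 0.2, -0.6]
width: 0.799
```

Emit:
step_arm(
  targets=[0.8,0,0,0,0,0.8,0,0,0,0],
)

```text
t: 29.22
eef_pos: [488.7, 388.3, 143.3]
orientation: [-3.142, -0.003, -2.599]
wrist_force: [0.3, -0.5, 0.6]
width: 0.798
```

Run:
```python
from ov import *
s=r.read_state();e=s['eef_pos'];print(e,s['orientation'])
f=r.grab_frame('scene'); crop(f,(380,120,120,90),6.6,'s23.png')
```

```text
[488.66350603 388.32130822 143.29540567] [-3.14157513e+00 -2.61866547e-03 -2.59945388e+00]
```

View pics/s23.png

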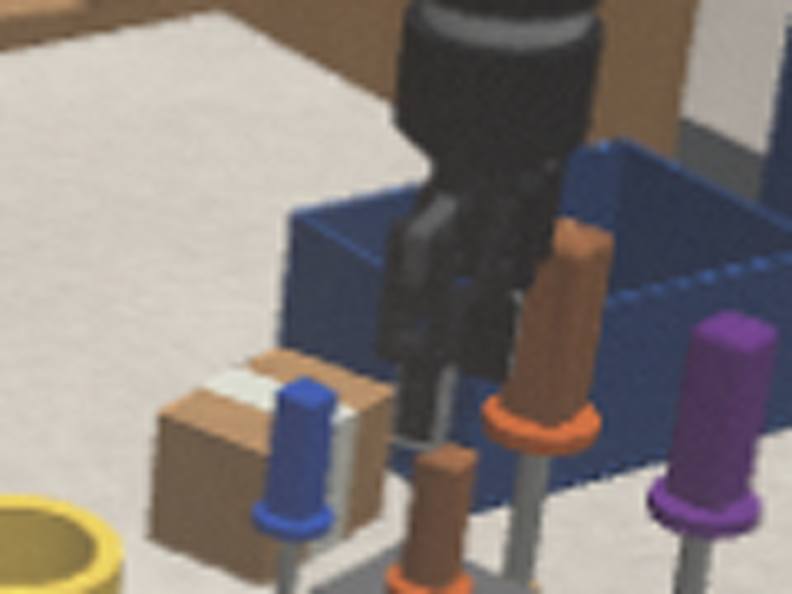

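Emit:
step_arm(
  targets=[0.8,0,0,-0.012,0,0.8,0,0,-0.025,0,0.8,0,0,-0.038,0,0.8,0,0,-0.05,0,0.8,0,0,-0.05,0],
)

```text
t: 29.68
eef_pos: [488.2, 388.0, 92.4]
orientation: [-3.142, -0.004, -2.599]
wrist_force: [-0.8, -0.4, 0.4]
width: 0.8
```

Emit:
step_arm(
  targets=[0.5,0,0,0,0,0.4,0,0,0,0,0.4,0,0,0,0],
)

```text
t: 29.93
eef_pos: [490.2, 389.3, 95.9]
orientation: [3.142, 0.002, -2.599]
wrist_force: [-0.3, -0.1, -0.2]
width: 0.405
```

Run:
```python
from ov import *
s=r.read_state();e=s['eef_pos'];print(e,s['orientation'],s['wrist_force'])
f=r.grab_frame('scene'); crop(f,(380,120,120,90),6.6,'s24.png')
```

```text
[490.20274581 389.2803075   95.8945262 ] [ 3.14157912e+00  1.80334331e-03 -2.59939690e+00] [-0.33376509 -0.14935551 -0.2306304 ]
```

View pics/s24.png

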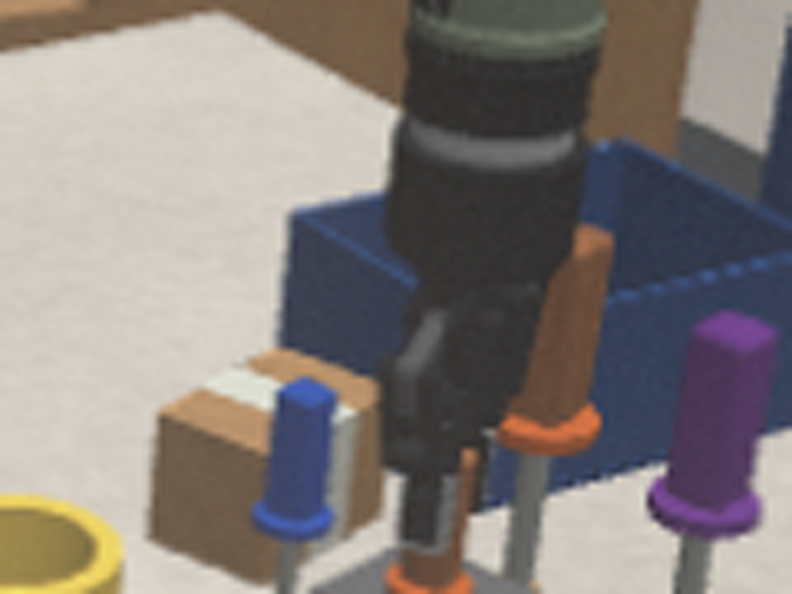

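Emit:
step_arm(
  targets=[0.2,0,0,0,0,0,0,0,0,0,0,0,0,0,0,0,0,0,0,0,0,0,0,0,0],
  newtons=40,
)

```text
t: 30.4
eef_pos: [490.0, 389.2, 95.7]
orientation: [3.142, 0.002, -2.599]
wrist_force: [0.3, -0.1, 5.0]
width: 0.253
```

Emit:
step_arm(
  targets=[0,0,0,0.01,0,0,0,0,0.02,0,0,0,0,0.03,0,0,0,0,0.03,0,0,0,0,0.03,0],
)

```text
t: 30.82
eef_pos: [490.2, 389.2, 125.9]
orientation: [3.142, 0.002, -2.599]
wrist_force: [-0.2, 0.6, -2.6]
width: 0.25
```

Run:
```python
from ov import *
s=r.read_state();e=s['eef_pos'];print(e,s['orientation'],s['wrist_force'],s['width'])
f=r.grab_frame('scene'); crop(f,(380,120,120,90),6.6,'s25.png')
f=r.grab_frame('top'); crop(f,(190,150,160,120),5,'t25.png')
```

```text
[490.17226027 389.19202289 125.92113771] [ 3.14158362e+00  2.06965553e-03 -2.59949289e+00] [-0.17560734  0.61122088 -2.60429171] 0.24958372362567358
```

View pics/s25.png

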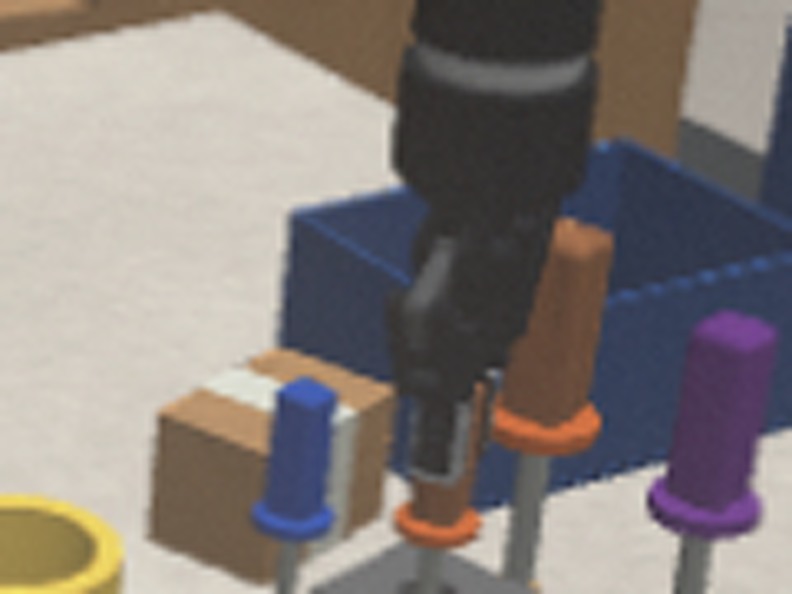

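Emit:
step_arm(
  targets=[0,0,0,0.02,0,0,0,0,0.045,0,0,0,0,0.065,0,0,0,0,0.085,0,0,0,0,0.085,0],
)

```text
t: 31.33
eef_pos: [491.3, 389.9, 213.6]
orientation: [3.142, 0.006, -2.599]
wrist_force: [0.5, 1.0, 0.2]
width: 0.254
```

Emit:
step_arm(
  targets=[0,0.01,-0.024,0,0,0,0.022,-0.054,0,0,0,0.034,-0.084,0,0,0,0.047,-0.116,0,0,0,0.059,-0.146,0,0],
)

```text
t: 31.75
eef_pos: [548.2, 241.1, 208.2]
orientation: [3.141, -0.002, -2.599]
wrist_force: [1.4, -0.4, -1.1]
width: 0.25
```

Emit:
step_arm(
  targets=[0,0.009,-0.02,0,0,0,0.012,-0.028,0,0,0,0.012,-0.028,0,0,0,0.012,-0.028,0,0],
)

```text
t: 32.08
eef_pos: [559.9, 214.9, 208.8]
orientation: [3.14, -0.001, -2.6]
wrist_force: [0.3, 0.0, -0.7]
width: 0.252
```

Run:
```python
from ov import *
s=r.read_state();e=s['eef_pos'];print(e,s['orientation'],s['wrist_force'],s['width'])
f=r.grab_frame('scene'); crop(f,(340,130,160,120),5,'s26.png')
for X in [(559,213.5,98),(559,213.5,125)]: print((w2p('scene',X)[0]-[340,130])*5)
```

```text
[559.87444656 214.94984136 208.82636047] [ 3.14036117e+00 -1.25260301e-03 -2.60002220e+00] [ 0.27773038  0.0480296  -0.70801306] 0.2523160211785778
[331.26826142 517.58314207]
[335.47046249 471.90366698]
```

View pics/s26.png

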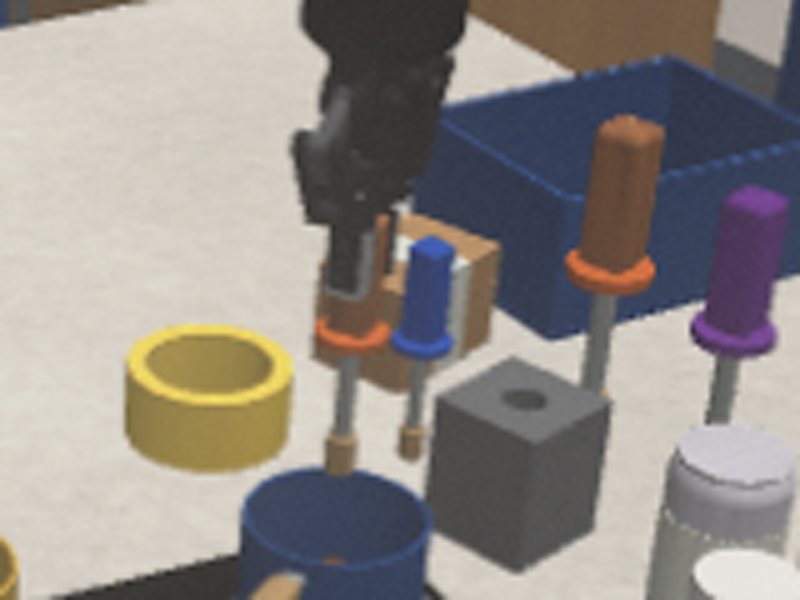

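Emit:
step_arm(
  targets=[0,0,0,-0.012,0,0,0,0,-0.026,0,0,0,0,-0.04,0,0,0,0,-0.05,0,0,0,0,-0.055,0],
)

```text
t: 32.55
eef_pos: [558.9, 215.9, 153.1]
orientation: [3.141, -0.002, -2.597]
wrist_force: [0.2, 0.8, -0.7]
width: 0.252
```

Emit:
step_arm(
  targets=[0,0,0,0,0,0,0,0,0,0,0,0,0,0,0,0,0,0,0,0,0,0,0,0,0],
)

```text
t: 32.97
eef_pos: [561.0, 214.9, 155.5]
orientation: [-3.141, 0.001, -2.599]
wrist_force: [0.2, 0.1, -0.2]
width: 0.254
```

Run:
```python
from ov import *
s=r.read_state();e=s['eef_pos'];print(e,s['orientation'],s['wrist_force'],s['width'])
f=r.grab_frame('scene'); crop(f,(340,130,160,120),5,'s27.png')
for z in (60,70,75,80,90): print(z,(w2p('scene',(559,213.5,z))[0]-[340,130])*5)
```

```text
[560.99574837 214.89410589 155.52693752] [-3.14120983e+00  1.25520545e-03 -2.59949867e+00] [ 0.15488425  0.0682815  -0.19918052] 0.253620555230097
60 [325.48746752 580.17001487]
70 [326.99382802 563.88907877]
75 [327.75097476 555.69831937]
80 [328.51078021 547.47379458]
90 [330.03841056 530.92272945]
```

View pics/s27.png

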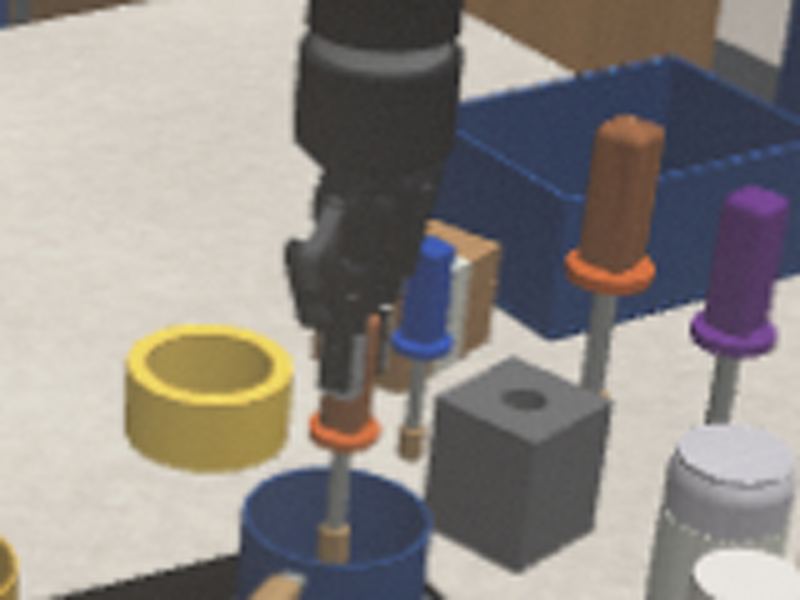

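Emit:
step_arm(
  targets=[0,0,0,-0.006,0,0,0,0,-0.006,0,0,0,0,-0.006,0,0,0,0,-0.006,0,0,0,0,-0.006,0],
)

```text
t: 33.43
eef_pos: [560.5, 214.7, 148.8]
orientation: [3.142, -0.0, -2.6]
wrist_force: [0.7, 0.2, -1.4]
width: 0.253
```

Emit:
step_arm(
  targets=[0,0,0,0.012,0,0,0,0,0.028,0,0,0,0,0.045,0,0,0,0,0.061,0,0,0,0,0.061,0],
)

```text
t: 33.85
eef_pos: [562.5, 215.3, 213.3]
orientation: [-3.14, 0.006, -2.599]
wrist_force: [0.1, 0.2, -0.5]
width: 0.251
```

Emit:
step_arm(
  targets=[0,-0.01,0.024,0,0,0,-0.022,0.054,0,0,0,-0.034,0.084,0,0,0,-0.047,0.116,0,0,0,-0.059,0.146,0,0],
)

```text
t: 34.27
eef_pos: [500.5, 362.0, 208.8]
orientation: [3.141, -0.001, -2.6]
wrist_force: [1.2, -0.0, -0.2]
width: 0.254
```

Emit:
step_arm(
  targets=[0,-0.009,0.02,0,0,0,-0.012,0.028,0,0,0,-0.012,0.028,-0.01,0,0,-0.012,0.028,-0.02,0,0,-0.012,0.028,-0.025,0],
)

```text
t: 34.68
eef_pos: [489.1, 387.0, 182.2]
orientation: [-3.141, -0.003, -2.601]
wrist_force: [-0.7, -0.1, -0.9]
width: 0.252
```

Emit:
step_arm(
  targets=[0,0,0,0,0,0,0,0,0,0,0,0,0,0,0,0,0,0,0,0],
)

```text
t: 35.02
eef_pos: [490.2, 388.3, 185.2]
orientation: [-3.142, 0.001, -2.601]
wrist_force: [0.2, -0.3, -0.1]
width: 0.255
```

Run:
```python
from ov import *
s=r.read_state();e=s['eef_pos'];print(e,s['orientation'],s['wrist_force'],s['width'])
f=r.grab_frame('scene'); crop(f,(400,150,80,60),10,'s28.png')
f=r.grab_frame('top'); crop(f,(160,150,160,120),5,'t28.png')
```

```text
[490.17385687 388.29454479 185.21192272] [-3.14151814e+00  7.63493850e-04 -2.60063758e+00] [ 0.22940621 -0.25131872 -0.0569856 ] 0.25531945138196843
```

View pics/s28.png

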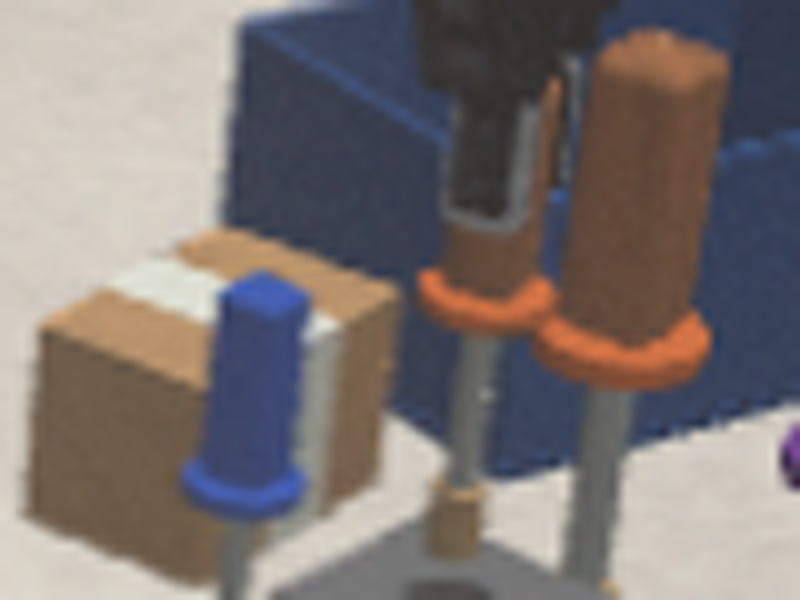

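Emit:
step_arm(
  targets=[0,0,0.0005,-0.006,0,0,0,0.0008,-0.012,0,0,0,0.0008,-0.018,0,0,0,0.0008,-0.022,0,0,0,0.0008,-0.022,0],
)

```text
t: 35.53
eef_pos: [488.6, 389.1, 161.1]
orientation: [-3.142, -0.003, -2.599]
wrist_force: [-0.2, -0.1, -0.8]
width: 0.25
```

Run:
```python
from ov import *
s=r.read_state();e=s['eef_pos'];print(e,s['orientation'],s['wrist_force'],s['wrist_torque'],s['width'])
f=r.grab_frame('scene'); crop(f,(400,165,80,60),10,'s29.png')
```

```text
[488.58655622 389.1207509  161.13354171] [-3.14158124e+00 -2.56030944e-03 -2.59936107e+00] [-0.24749899 -0.06869982 -0.83006593] [ 0.04315171  0.01736933 -0.02624287] 0.24989399861834713
```

View pics/s29.png

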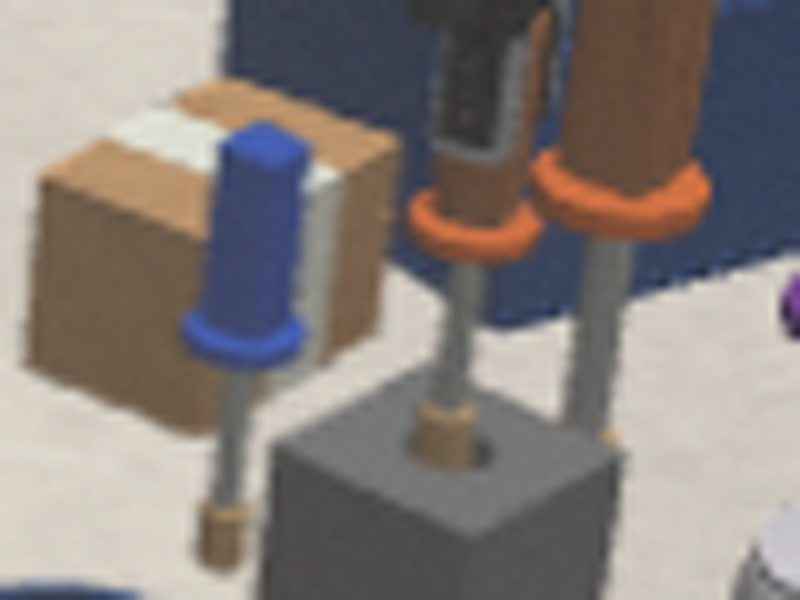

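Emit:
step_arm(
  targets=[0,0,0,-0.008,0,0,0,0,-0.016,0,0,0,0,-0.024,0,0,0,0,-0.032,0,0,0,0,-0.04,0],
)

```text
t: 36.0
eef_pos: [489.2, 389.4, 121.6]
orientation: [-3.142, -0.001, -2.599]
wrist_force: [-0.1, 0.1, -0.5]
width: 0.252
```

Emit:
step_arm(
  targets=[0,0,0,-0.008,0,0,0,0,-0.016,0,0,0,0,-0.022,0,0,0,0,-0.026,0,0,0,0,-0.026,0],
)

```text
t: 36.42
eef_pos: [489.4, 389.6, 96.3]
orientation: [3.142, -0.0, -2.599]
wrist_force: [0.7, -0.3, -0.8]
width: 0.252
```

Run:
```python
from ov import *
s=r.read_state();e=s['eef_pos'];print(e,s['orientation'],s['wrist_force'],s['wrist_torque'],s['width'])
f=r.grab_frame('scene'); crop(f,(400,165,80,60),10,'s30.png')
```

```text
[489.42783299 389.57105354  96.32542734] [ 3.14157274e+00 -2.31671986e-04 -2.59945697e+00] [ 0.6685498  -0.28316913 -0.77571516] [-0.05274217 -0.00299219 -0.04862079] 0.2516106870103316
```

View pics/s30.png

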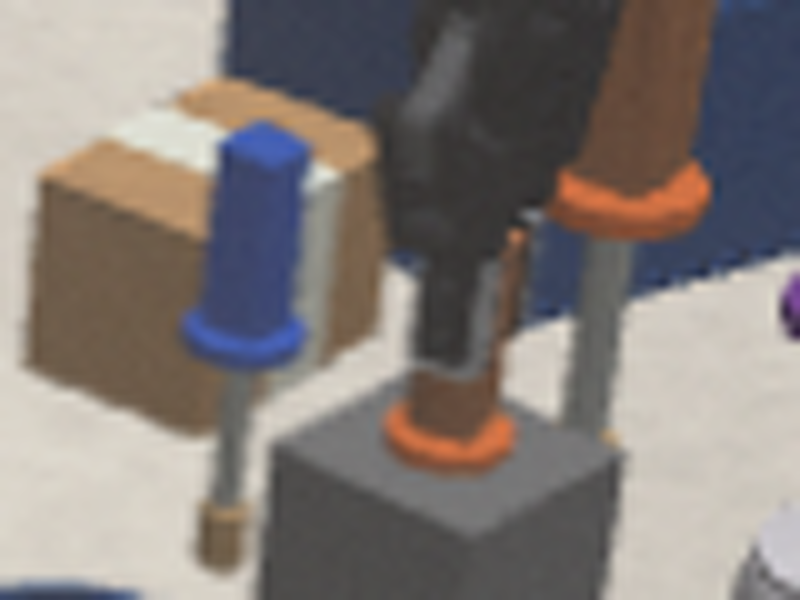

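Nearly seated. I'll open gently, rise, and move clear.

Emit:
step_arm(
  targets=[0.3,0,0,0,0,0.35,0,0,0,0,0.5,0,0,0,0,0.6,0,0,0,0,0.6,0,0,0,0],
)

```text
t: 36.88
eef_pos: [489.6, 389.6, 97.0]
orientation: [-3.142, 0.0, -2.599]
wrist_force: [0.4, -0.1, 0.0]
width: 0.598
```

Emit:
step_arm(
  targets=[0.6,0,0,0.02,0,0.6,0,0,0.045,0,0.6,0,0,0.07,0,0.6,0,0,0.1,0,0.6,0,0,0.12,0],
)

```text
t: 37.3
eef_pos: [490.1, 390.0, 219.6]
orientation: [3.142, 0.003, -2.6]
wrist_force: [-0.2, 0.5, 0.4]
width: 0.598
```

Emit:
step_arm(
  targets=[0.6,-0.02,-0.02,0,0,0.6,-0.04,-0.05,0,0,0.6,-0.06,-0.085,0,0,0.6,-0.08,-0.12,0,0,0.6,-0.1,-0.155,0,0],
)

```text
t: 37.72
eef_pos: [388.3, 233.3, 216.7]
orientation: [-3.141, 0.0, -2.599]
wrist_force: [0.5, -0.8, 0.4]
width: 0.596
```

Emit:
step_arm(
  targets=[0.6,-0.02,-0.035,0,0,0.6,-0.04,-0.07,0,0,0.6,-0.06,-0.105,0,0,0.6,-0.07,-0.14,0,0,0.6,-0.07,-0.17,0,0],
)

```text
t: 38.13
eef_pos: [316.7, 63.4, 216.8]
orientation: [3.142, -0.0, -2.599]
wrist_force: [1.1, -0.6, -0.5]
width: 0.599
```

Emit:
step_arm(
  targets=[0.6,-0.005,-0.035,0,0,0.6,-0.01,-0.07,0,0,0.6,-0.015,-0.105,0,0,0.6,-0.015,-0.105,0,0,0.6,-0.015,-0.105,0,0],
)

```text
t: 38.55
eef_pos: [304.4, -42.2, 217.1]
orientation: [-3.141, 0.001, -2.606]
wrist_force: [0.0, -0.1, -0.6]
width: 0.605
```

Run:
```python
from ov import *
s=r.read_state();e=s['eef_pos'];print(s['t'],e,s['orientation'],s['wrist_force'],s['width'])
d=np.deg2rad
P=[(535,-216,d(31.3),(255,0,255)),(548,2.5,d(276.3),(0,255,0)),(558.5,213.5,d(302),(255,255,0))]
over('scene',P,'s31.png',(130,170,350,210),2.28)
over('top',P,'t31.png',(160,130,340,190),2.35)
f=r.grab_frame('scene'); cv2.imwrite('pics/s31f.png',f[:,:,::-1])
```

```text
38.55 [304.43565406 -42.207962   217.05813037] [-3.14101374e+00  7.60282668e-04 -2.60619735e+00] [ 0.04986172 -0.12496577 -0.58456177] 0.6051114879422719
```

View pics/s31.png

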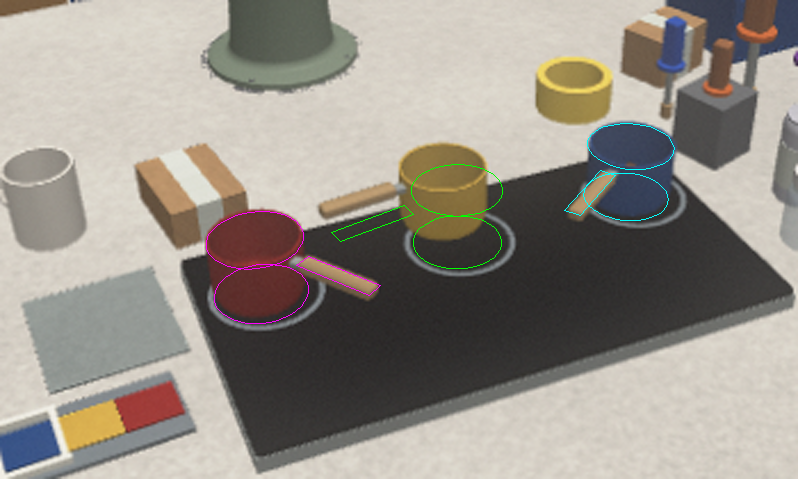

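View pics/t31.png

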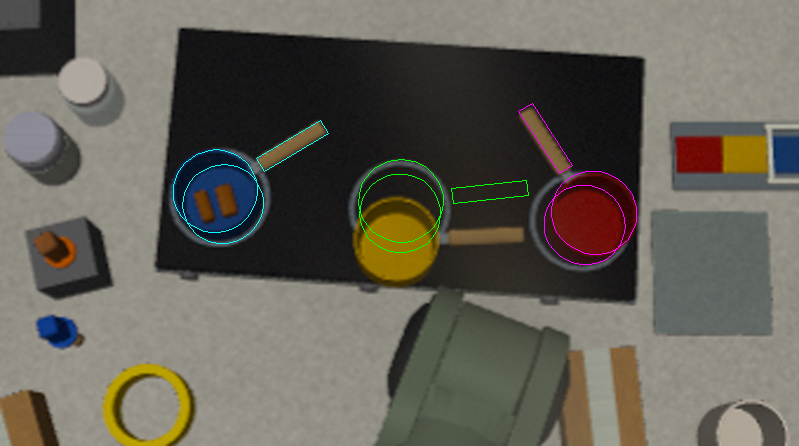

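Run:
```python
from ov import *
px=lambda u,v:(160+u/2.35,130+v/2.35)
a=p2w('top',px(523,235),95)[0];b=p2w('top',px(441,238),95)[0];c=p2w('top',px(396,241),98)[0]
print(a,b,c,np.degrees(np.arctan2(*(a-b)[1::-1])),np.linalg.norm(a-c))
d=np.deg2rad
ang=np.arctan2(*(a-c)[1::-1]); print(np.degrees(ang))
P=[(c[0],c[1],ang,(0,255,0))]
over('scene',P,'s32.png',(250,190,160,120),5)
over('top',P,'t32.png',(280,170,160,120),5)
```

```text
[ 508.10980633 -136.80348847   95.        ] [504.29722531 -44.15956044  95.        ] [500.07324393   6.72402086  98.        ] -87.64343315800103 143.7836300487795
-86.7951733121352
```

View pics/s32.png

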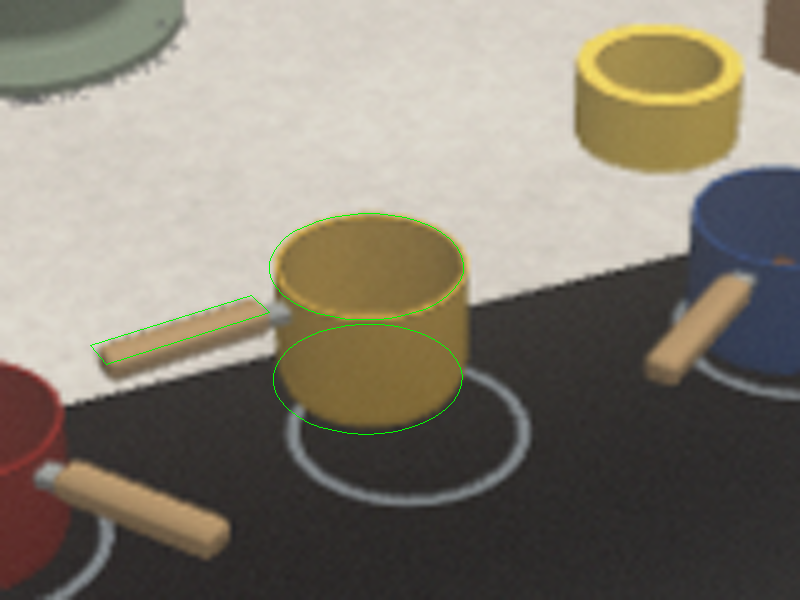

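View pics/t32.png

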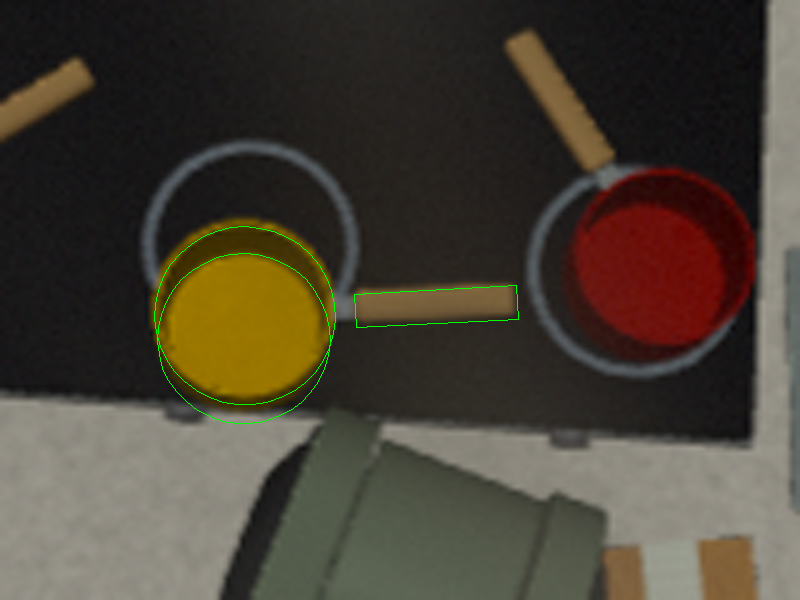

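Emit:
step_arm(
  targets=[0.6,0.015,-0.005,0,0.118,0.6,0.035,-0.01,0,0.236,0.6,0.06,-0.015,0,0.354,0.6,0.085,-0.02,0,0.472,0.6,0.11,-0.025,0,0.59],
)

```text
t: 39.22
eef_pos: [415.9, -63.8, 216.6]
orientation: [3.142, 0.0, -2.0]
wrist_force: [0.1, 0.1, -0.7]
width: 0.6
```

Emit:
step_arm(
  targets=[0.6,0.025,-0.01,0,0.118,0.6,0.05,-0.02,-0.01,0.236,0.6,0.07,-0.03,-0.03,0.354,0.6,0.085,-0.037,-0.05,0.472,0.6,0.095,-0.037,-0.06,0.478],
)

```text
t: 39.63
eef_pos: [510.7, -101.2, 154.2]
orientation: [3.14, 0.0, -1.525]
wrist_force: [-1.0, -0.3, -0.4]
width: 0.601
```

Emit:
step_arm(
  targets=[0.6,0,0,0,0,0.6,0,0,0,0,0.6,0,0,0,0],
)

```text
t: 39.88
eef_pos: [509.3, -101.1, 157.2]
orientation: [3.141, 0.0, -1.53]
wrist_force: [-1.0, -0.6, 0.8]
width: 0.603
```

Run:
```python
from ov import *
s=r.read_state();e=s['eef_pos'];print(s['t'],e,s['orientation'],s['wrist_force'],s['width'])
f=r.grab_frame('scene'); crop(f,(230,170,160,120),5,'s33.png')
```

```text
39.8833 [ 509.25904139 -101.11434836  157.23430199] [ 3.14124534e+00  7.18067064e-05 -1.52962197e+00] [-1.03339427 -0.60088385  0.79663726] 0.6026708690041616
```

View pics/s33.png

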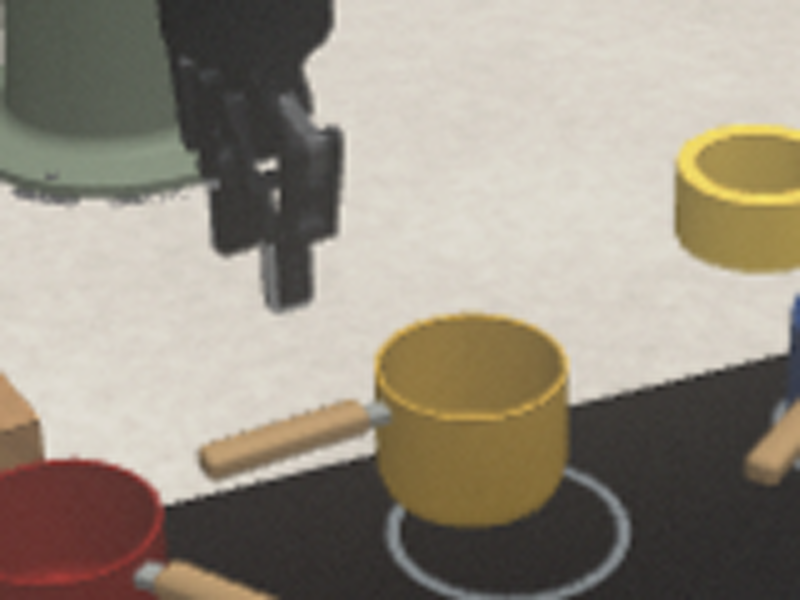

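Emit:
step_arm(
  targets=[0.6,0,0,-0.025,0,0.6,0,0,-0.05,0,0.6,0,0,-0.075,0,0.6,0,0,-0.099,0,0.6,0,0,-0.099,0],
)

```text
t: 40.35
eef_pos: [506.4, -101.1, 55.1]
orientation: [3.137, 0.002, -1.531]
wrist_force: [-1.2, -1.0, -0.3]
width: 0.597
```

Emit:
step_arm(
  targets=[0.3,0,0,0,0,0.2,0,0,0,0,0,0,0,0,0,0,0,0,0,0,0,0,0,0,0],
)

```text
t: 40.77
eef_pos: [510.7, -103.2, 59.5]
orientation: [-3.139, -0.002, -1.532]
wrist_force: [-1.3, -1.5, 6.3]
width: 0.201
```

Run:
```python
from ov import *
s=r.read_state();e=s['eef_pos'];print(s['t'],e,s['orientation'],s['wrist_force'],s['width'])
P=[(503,5,np.deg2rad(272.3),(0,255,0))]
over('scene',P,'s34.png',(230,170,160,120),5)
```

```text
40.7667 [ 510.70454061 -103.19494483   59.53114905] [-3.13894754e+00 -1.89194864e-03 -1.53154836e+00] [-1.25669665 -1.53466465  6.25769019] 0.20060373212221183
```

View pics/s34.png

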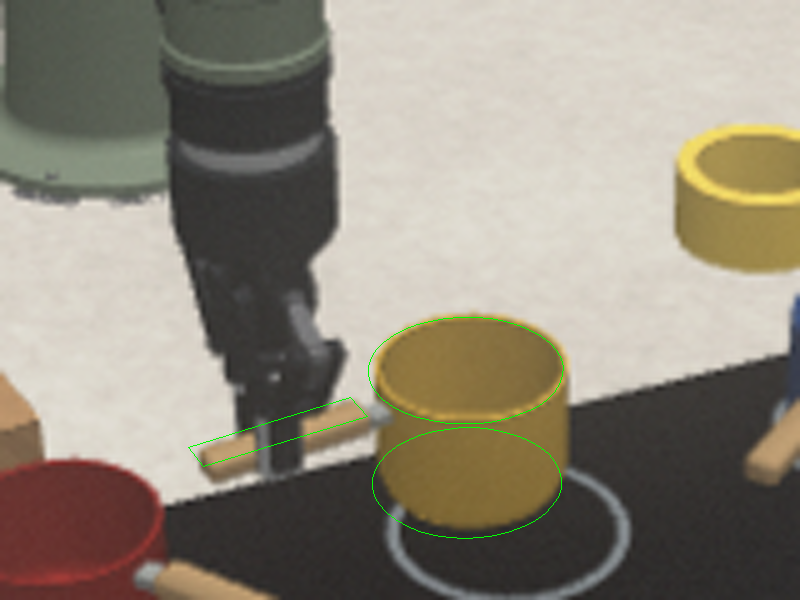

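Emit:
step_arm(
  targets=[0,0.006,-0.0005,0,0,0,0.015,-0.0015,0,0,0,0.024,-0.002,0,0,0,0.033,-0.003,0,0,0,0.041,-0.004,0,0],
)

```text
t: 41.23
eef_pos: [548.4, -105.4, 58.0]
orientation: [3.137, 0.002, -1.53]
wrist_force: [-6.8, 1.3, 6.6]
width: 0.2
```

Emit:
step_arm(
  targets=[0,0.005,0,0,0,0,0.005,0,0,0,0,0.005,0,0,0],
)

```text
t: 41.48
eef_pos: [554.6, -105.6, 58.4]
orientation: [3.14, 0.002, -1.531]
wrist_force: [-4.1, 1.4, 6.0]
width: 0.198
```

Run:
```python
from ov import *
s=r.read_state();e=s['eef_pos'];print(s['t'],e,s['orientation'],s['wrist_force'],s['width'])
P=[(549,3,np.deg2rad(272.3),(0,255,0))]
over('scene',P,'s35.png',(230,170,160,120),5)
```

```text
41.4833 [ 554.60121559 -105.61362046   58.36449542] [ 3.14003080e+00  1.65079746e-03 -1.53053077e+00] [-4.08755206  1.36138669  6.02241161] 0.198013624602033
```

View pics/s35.png

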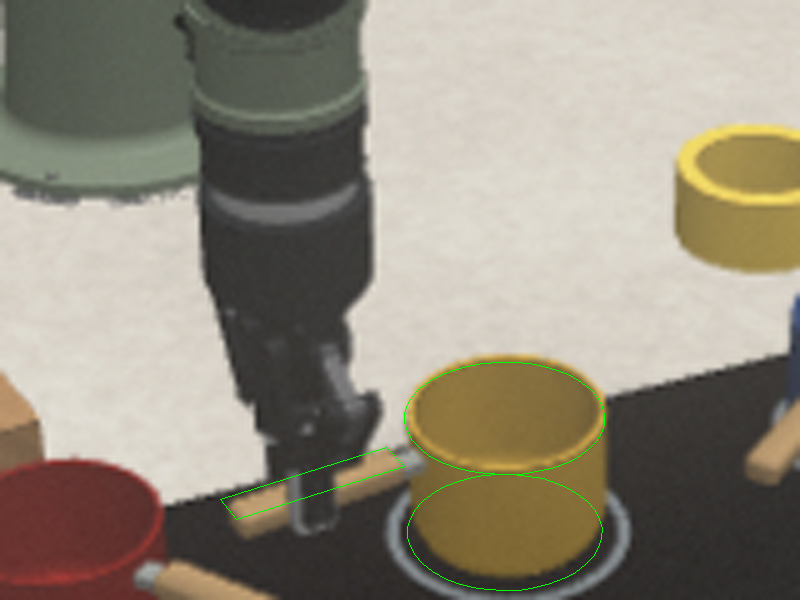

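Emit:
step_arm(
  targets=[0.5,0,0,0,0,0.5,0,0,0,0,0.5,0,0,0.02,0,0.5,0,0,0.06,0,0.5,0,0,0.1,0],
)

```text
t: 41.95
eef_pos: [554.2, -106.1, 157.7]
orientation: [3.138, 0.001, -1.532]
wrist_force: [1.2, 0.7, 0.4]
width: 0.498
```

Emit:
step_arm(
  targets=[0.5,-0.02,0,0.03,0,0.5,-0.06,0,0.05,0,0.5,-0.1,0,0.06,0,0.5,-0.135,0,0.06,0,0.5,-0.17,0,0.06,0],
)

```text
t: 42.37
eef_pos: [384.4, -106.5, 218.8]
orientation: [-3.139, -0.001, -1.531]
wrist_force: [-1.6, 0.9, -0.2]
width: 0.503
```

Emit:
step_arm(
  targets=[0.5,-0.03,0,0,0,0.5,-0.06,0,0,0,0.5,-0.07,0,0,0,0.5,-0.07,0,0,0,0.5,-0.07,0,0,0],
)

```text
t: 42.78
eef_pos: [316.5, -107.0, 218.4]
orientation: [-3.139, -0.001, -1.532]
wrist_force: [0.4, 0.5, 0.6]
width: 0.496
```

Run:
```python
from ov import *
s=r.read_state();e=s['eef_pos'];print(s['t'],e,s['joint_vel'],s['wrist_force'],s['width'])
d=np.deg2rad
P=[(535,-216,d(31.3),(255,0,255)),(546,5,d(274),(0,255,0)),(558.5,213.5,d(302),(255,255,0))]
over('scene',P,'s36.png',(130,170,350,210),2.28)
over('top',P,'t36.png',(160,130,340,190),2.35)
f=r.grab_frame('top'); crop(f,(165,218,40,30),20,'t36d.png')
f=r.grab_frame('scene'); crop(f,(400,150,80,60),10,'s36d.png')
```

```text
42.7833 [ 316.47717068 -107.02685659  218.39937044] [ 0.01486959  0.03136795  0.02712876 -0.00644287  0.00036009  0.00114435] [0.37675273 0.52354433 0.5764389 ] 0.4961631479562584
```

View pics/s36.png

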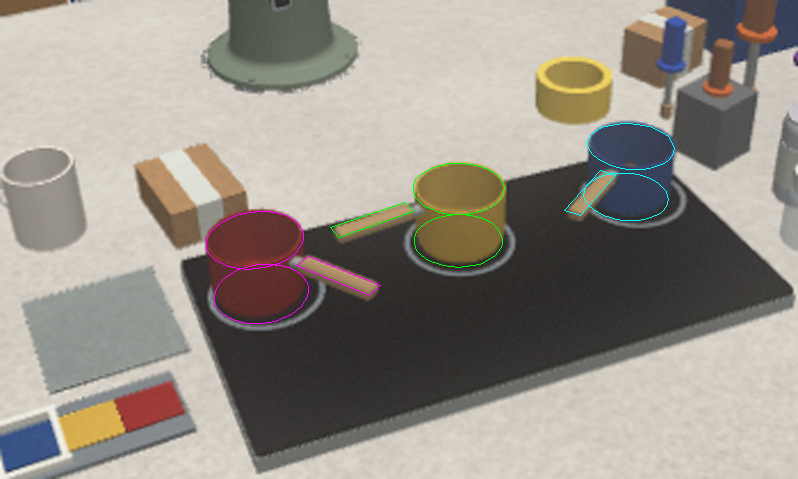

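View pics/t36.png

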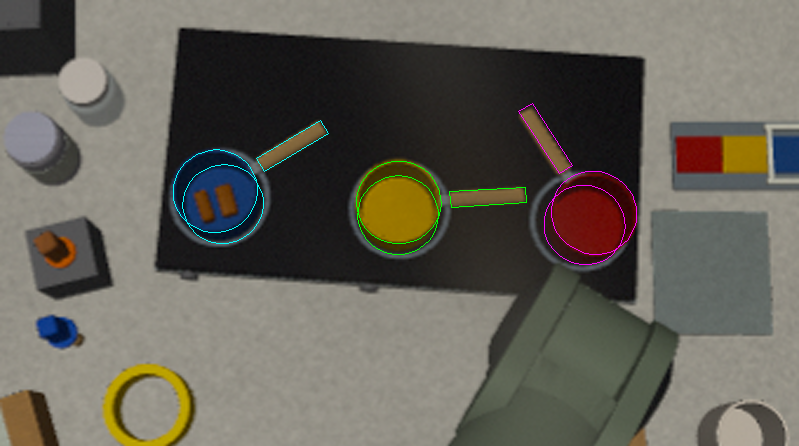

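View pics/s36d.png

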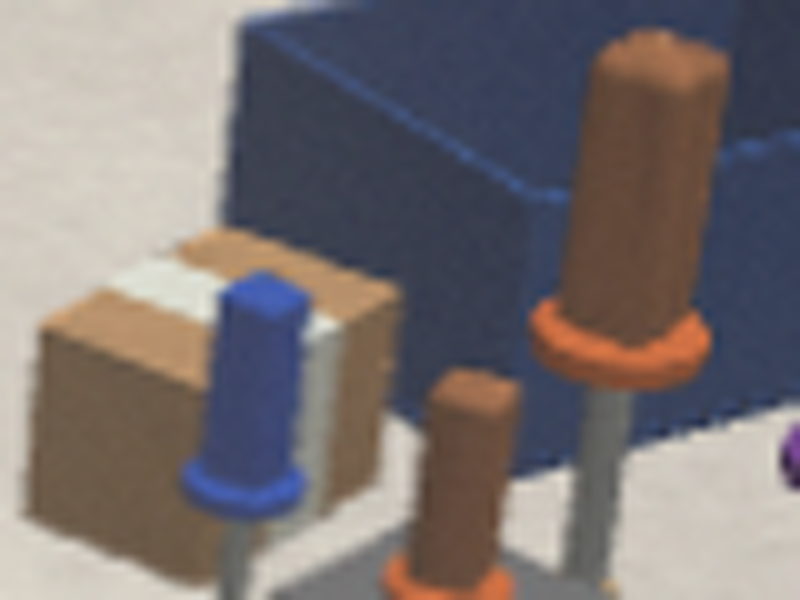

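View pics/t36d.png

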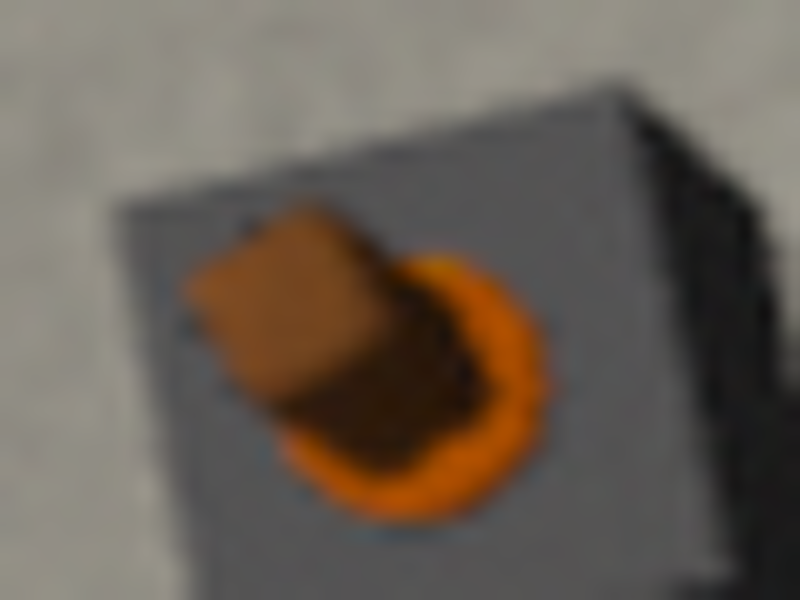

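Run:
```python
from station import r
print(r.hand_in())
```

```text
the job is handed in; nothing more can be done
None
```

The job is done and handed in at about 43 s on the robot's clock. The hand-in reports no verdict, so the results below are from my own camera checks.

**What I did**
- I led all three handles inward by gripping them.
- I put both amber blocks on the board into the blue pan, because the white-framed bay holds the blue tag.
- I dipped the small orange dauber in the blue pan to about 35–40 mm above its underside, where the limit is 54 mm. I then hung it back in its stand.
- Around 29–38 s the yellow pan was knocked about 45 mm towards the front while the arm was away from it. I led it back by its handle.

**Last checks, in both cameras**
- **Pans:** all three stand upright on their rings, within about 6 mm of the ring centres.
- **Handles:** all are over the hob and clear. The tightest gap is the yellow handle end, about 79 mm from the red pan's centre against a 63 mm limit.
- **Blocks:** both lie flat in the blue pan.
- **Dauber:** it is upright with its collar seated and looks the same as at the start.
- **Bystanders:** those in my final views look unmoved. The arm partly hid the flat carton in the top view, but the side view shows it in place.

**What disagreed**
- **Height offset:** the fingertips sat about 25–30 mm higher than the stated TCP offset implies. My first grasp of the red handle closed above it, so I worked from measured heights after that.
- **Blue pan's base:** the drawn outline of its lower edge sat a few pixels off in the scene camera, though its rim and the top view fitted.

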